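# Uncover a board and hold the loupe over it at its focal height

### The arm

A 6-joint arm with a two-finger parallel gripper is mounted at the origin on a cart in front of the work surface, level with it; the furniture and walls round the work are solid. World frame = base frame: x ahead of the robot, y to its left, z up, the work surface at z = 0. Lengths are in mm, angles in rad, forces in N, time in s.
With the tool pointing down it reaches from about 275 to 775 mm from the base axis. Payload 14.6 kg.
Tool frame: the origin (TCP) lies at the centre of the arm's flange, where the gripper is bolted on; the fingertips stand nose_length ahead of it and the grasp point (between the pads) lies 155 mm ahead of it (nose_length is the distance from the TCP to the fingertips, in mm); x points along the fingers, y is the direction in which the jaws open and shut, and the axes are right-handed (so a half turn about x gives the same grasp; the last joint's range is limited). The gripper opens to 85 mm and grips with 20 to 120 N. Pads are 22 mm wide; open, the fingers measure 114 mm over their backs; the gripper's body (76 mm by 85 mm) begins 54 mm behind the grasp point. The pads swing forward as they close: fully open they stand 13 mm farther back than shut.
Start: joints at [-1.31, 0.263, -0.048, 1.259, 0, 1.415], TCP at [212.053, -480.273, 404.678] pointing down, gripper open.
Joint ranges: [-2.65, 2.65], [-0.89, 1.7], [-1.18, 1.37], [-2.13, 2.11], [-1.35, 1.29], [-3.14, 3.14]. Speed limits (rad/s): [1.89, 1.89, 2.57, 2.79, 3.14, 3.14].

### API

Orientations are given as a unit quaternion [x, y, z, w].
In Python, from cell import * gives the robot as it stands. The module is installed in compiled form; this text tells all that it offers.
- The arm moves only by the tool apply_moves, never from a script. Its argument "steps" is a list of rows, each an object with "turn": the turn, a rotation vector about the tool's x, y, z in degrees, a list of three; "slide": the shift along the tool's x, y, z in mm, a list of three; "jaw": the opening, from 0 (shut) to 1 (fully open). In form: [{"turn": [rx, ry, rz], "slide": [tx, ty, tz], "jaw": jaw}, ...]. A call has 1 to 10 rows; each row shifts and turns the commanded pose from where the row before left it, along the tool's axes as they then stand; what a row does not reach is not made up. A row lasts 1/8 s, in which the tool goes at most 62.5 mm and 10.7 degrees, less where a joint would pass 70% of its speed; a pose out of reach is approached as far as the arm can. A call with a gripper value outside its range is refused whole. The fingers move at their own pace and stop on an object; "newtons" is the grip in N (left out, the last holds). Time passes only in rows, so rows that do not move let the fingers close. It gives the time, the measured TCP pose, the force and the opening at its end, in the units of the state.
- observe(): the state, without advancing time (a new reading comes with each control period).
- read_camera(name): name is "side" or "top"; returns a dict with "pixels" (480x640x3 uint8, red, green, blue), "vfov" (degrees; the focal length in pixels is half the picture's height over the tangent of half this angle, whatever the lens; pixels are square), "cx", "cy" (the principal point, pixels), "rvec" (rotation vector, rad) and "tvec" (3), from world to camera coordinates, as OpenCV has them. Camera axes: x right, y down, z forward; pixel columns grow to the right and rows downward; lengths in mm; the calibration is good to about 2 mm. A picture is of the moment at which its call begins. There is no depth.
- finish_job(): hands the job in, once; it reports no verdict.
The state is a dict: "time": time; "qpos": joint angles; "qvel": joint speeds; "effort": joint torques, N m; "tcp_pos": TCP position; "eef_rot": TCP orientation; "ft_force": force on the tool from outside, world axes, zero at the start; "ft_torque": the same for the moment, N m; "grip_width": opening from 0.0 (shut) to 1.0 (fully open).
Only numpy, scipy, OpenCV 4.12 (cv2) and the standard library are available. Lean on these libraries where they do the work, as an engineer would, in place of code of your own. Each camera call takes 0.05 s, during which the arm holds its last target.

### The job

Get the circuit board on the inspection stand under the loupe: lift the dust cover with the bow handle off it and set it down gently, upright, on the green mat beside the stand, then take the loupe from its rest and hold it level over the middle of the board, with the lens at the height of the pointer on the stand's column, which marks the focal height. Finish while still holding the loupe there, steady and touching nothing else; do not shift the pointer, the board or the other loose things on the bench, and do not let the loupe touch the board or the stand.

Things in the scene. Friction and masses are not known exactly. Their poses are not given: they have to be found in the camera images.
- stand: Fixed inspection stand, left: grey base plate 10 mm thick, x -65..140, y -58..58 mm. Origin on the mat under the middle of the nest; x towards the column, y to the left, z up. Nest: aluminium block 100 x 88 mm, top 18 mm above the mat, with low corner locators. Steel column 12 mm thick, 175 mm high, at x = 118. The mat on the +y side is free: the cover's middle may stand at x = -60, y = 135 mm.
- cover_handle (a point): Middle of the black grip bar (80 mm along x, 12 wide, 13 high, 28 mm free under it) of the loose grey dust cover: an upside-down box 110 (x) x 98 (y) x 34 mm, wall 3, about 0.2 kg, standing round nest and board with 2 mm play. 68.5 mm above the cover's lower rim; z up, x along the stand's x, so the bar points at the column. It clears the board when raised 20 mm.
- pointer_tip (a point): Tip of the thin level steel pointer (5 mm) on the column's dark clamping collar. It points back at the nest and ends 61 mm from its centre, 6 mm outside the cover and clear of the loupe's rim. Its height, set between 98 and 148 mm above the mat, marks the focal height where the lens centre belongs. About 8 N would push the collar along the column; it must stay as set.
- board_centre (a point): Centre of the upper face of the circuit board to be inspected (black, 85 x 72 mm, parts up to 12 mm high), about 25 mm above the mat, loose between the locators of the stand's nest and hidden under the cover at the start. z up.
- lens_centre (a point): Centre of the loupe's lens: glass in a black ring 76 mm across and 10 mm thick, lying level. Axes of the loupe: x from the handle to the lens, y across, z normal to the lens (up).
- loupe_grip (a point): Middle of the loupe's handle where it balances, 92 mm from the lens centre along -x, in the lens's middle plane; axes as lens_centre. Black bar with flat sides, from 64 to 150 mm behind the lens centre, 16 mm wide (y), 18 mm high; a steel neck 10 mm thick joins it to the ring. Loupe about 0.1 kg; its middle plane starts 50 mm above the mat.
- loupe_rest: Fixed rest of the loupe, right: black foot 128 x 52 x 8 mm with two aluminium U-forks open upwards, round the neck (x = -50) and the handle's end (x = -143 mm), each 8 mm thick, cheeks 57 and 53 mm high; between them the handle is free from both sides. Origin on the mat below the lens centre, axes as the loupe's. Lift the loupe straight up.
- gauge_block_mid (a point): Centre of a loose drilled aluminium block 40 x 60 x 25 mm between the stand and the clamp jig. Not part of the job: leave it where it is.
- tin_mid (a point): Centre of a loose round white tin, 60 mm across and 22 mm high, on the right. Not part of the job: leave it where it is.
- dongle_mid (a point): Centre of a loose plug-in key 18 x 54 x 9 mm at the foot of the monitor. Not part of the job: leave it where it is.

How it is judged:
By the outcome, as a careful person would: the job done as asked, in the order asked, and still so for the second after the job is handed in, while the arm keeps its last pose, push and grip.
It also fails if it takes over 61 s, if anything falls off the work surface, if the arm or the gripper's body presses on something with over 40 N, if the wrist force passes 120 N, or if a joint passes its speed limit or range.

## Working session

There is one attempt and no reset: what is moved stays moved. The work goes in short steps, Python scripts to look and compute and a tool call to move; the robot and the scene stay as the last step left them, time stands still between calls to the robot, and variables do not carry over. Pictures are saved under pics/ and viewed, and the job is handed in when it is done.

Besides the shell and the picture viewer there is one more tool, called after "Emit:" as a command line: name --argument value ..., lists and objects as JSON in quotes. apply_moves: Moves the arm, as the interface text tells. Its arguments: {"type":"object","properties":{"steps":{"type":"array","items":{"type":"object","properties":{"turn":{"type":"array","items":{"type":"number"}},"slide":{"type":"array","items":{"type":"number"}},"jaw":{"type":"number"}}}},"newtons":{"type":"number"}},"required":["steps"]}

```bash
mkdir -p pics; ls; cat > h.py <<'E'
from cell import *
import numpy as np, cv2
from scipy.spatial.transform import Rotation as R
def snap(n,f):
    c=read_camera(n); cv2.imwrite(f'pics/{f}.png',cv2.cvtColor(c['pixels'],cv2.COLOR_RGB2BGR))
    np.save(f'pics/{f}.npy',c,allow_pickle=True); return c
def load(f): return np.load(f'pics/{f}.npy',allow_pickle=True).item()
def KRT(c):
    f=240/np.tan(np.radians(c['vfov'])/2)
    return np.array([[f,0,c['cx']],[0,f,c['cy']],[0,0,1]]),cv2.Rodrigues(np.array(c['rvec'],float))[0],np.array(c['tvec'],float)
def ray(c,u,v):
    K,r,t=KRT(c); d=r.T@np.linalg.inv(K)@np.array([u,v,1.]); return -r.T@t,d/np.linalg.norm(d)
def onz(c,u,v,z):
    o,d=ray(c,u,v); return o+d*(z-o[2])/d[2]
def tri(c1,p1,c2,p2):
    o1,d1=ray(c1,*p1);o2,d2=ray(c2,*p2)
    s=np.linalg.lstsq(np.array([d1,-d2]).T,o2-o1,rcond=None)[0]
    a=o1+s[0]*d1;b=o2+s[1]*d2; return (a+b)/2,np.linalg.norm(a-b)
def proj(c,P):
    K,r,t=KRT(c); p=K@(r@np.array(P,float)+t); return p[:2]/p[2]
E
python3 - <<'E'
from h import *
for n in('side','top'):
    c=snap(n,n+'0'); print(n,c['vfov'],c['cx'],c['cy'],ray(c,320,240))
print(observe())
E
```

```text
pics
side 46.378849604926415 320.01112976180127 235.25486122661152 (array([-269.12832006,  467.55912361,  883.9466509 ]), array([ 0.64737314, -0.31588655, -0.69363082]))
top 53.377317376262404 322.7482899651504 238.8402472247429 (array([ 437.76133112,   93.12428495, 1143.31331569]), array([ 0.06583848,  0.02883043, -0.99741371]))
{'time': 0.1, 'qpos': array([-1.31032770e+00,  2.63497980e-01, -4.88544110e-02,  1.25940945e+00,
       -1.83076523e-06,  1.41548621e+00]), 'qvel': array([ 9.65157443e-04, -4.98793844e-04,  4.65468787e-04,  9.36944714e-04,
        1.80112406e-03, -2.55671558e-05]), 'effort': array([ 3.94097617e-03, -6.38577747e+01,  3.85063326e+01,  1.00752013e-02,
       -1.10935048e-04, -1.65718677e-05]), 'tcp_pos': array([ 212.01928249, -480.20158792,  404.26823687]), 'eef_rot': array([-0.6918632 , -0.14628427,  0.69190037, -0.14560256]), 'ft_force': array([-0.38722853, -0.91166804,  1.05474879]), 'ft_torque': array([ 0.02431155,  0.02046383, -0.030853  ]), 'grip_width': 0.9970013651881863}
```

View pics/side0.png

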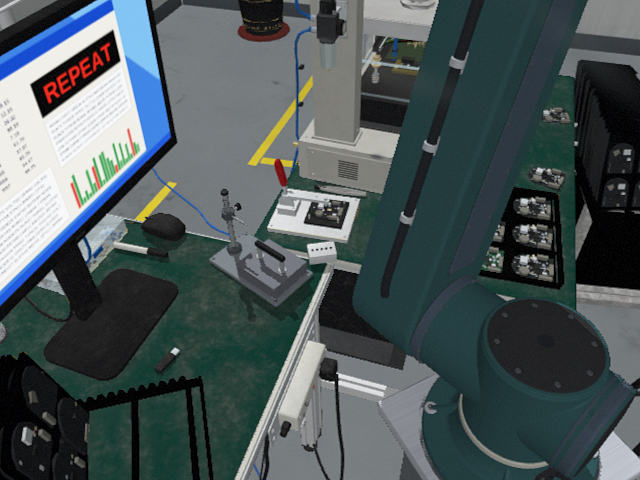

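View pics/top0.png

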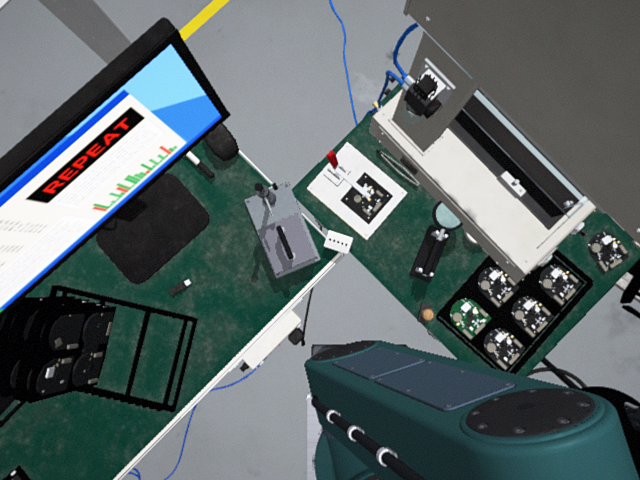

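The top view shows the stand with the cover at about (285,240) and the loupe with its lens near (447,215) and handle near (430,265). The gauge block is at (338,242). Next I zoom in.

```bash
python3 - <<'E'
from h import *
def crop(f,x0,y0,x1,y1,s,o):
    i=cv2.imread(f'pics/{f}.png')[y0:y1,x0:x1]; i=cv2.resize(i,None,fx=s,fy=s,interpolation=cv2.INTER_CUBIC); cv2.imwrite(f'pics/{o}.png',i)
crop('top0',230,165,365,290,5.9 if 0 else 4.7,'t_stand')
crop('top0',390,180,520,300,5,'t_loupe')
crop('side0',195,180,355,315,4.4,'s_stand')
c=load('top0')
for p in [(267,198),(285,240),(447,215),(430,262),(338,242)]: print(p,onz(c,*p,50).round())
E
```

```text
(267, 198) [608. 248.  50.]
(285, 240) [510. 205.  50.]
(447, 215) [ 567. -166.   50.]
(430, 262) [ 459. -126.   50.]
(338, 242) [505.  83.  50.]
```

View pics/t_stand.png

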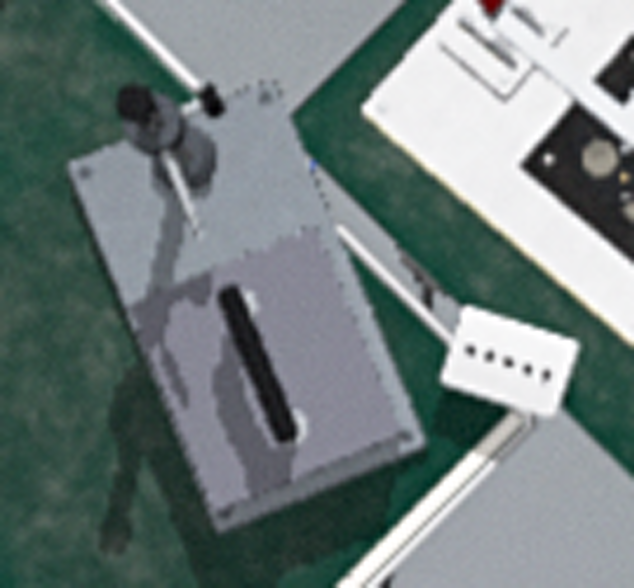

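View pics/t_loupe.png

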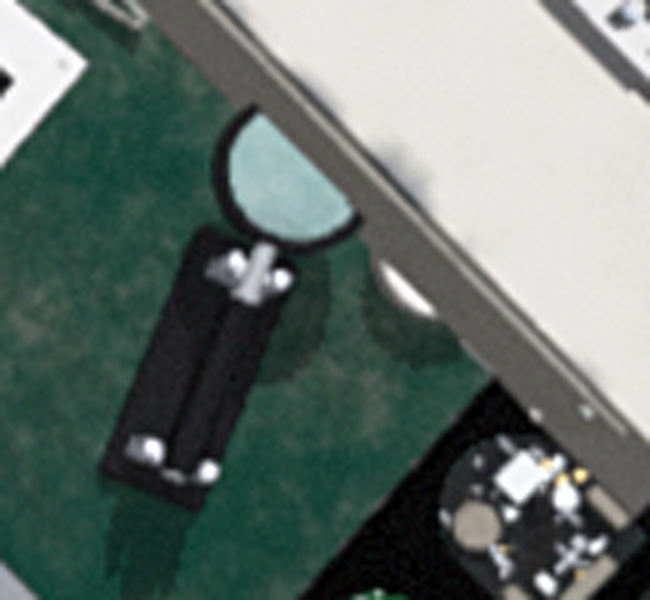

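View pics/s_stand.png

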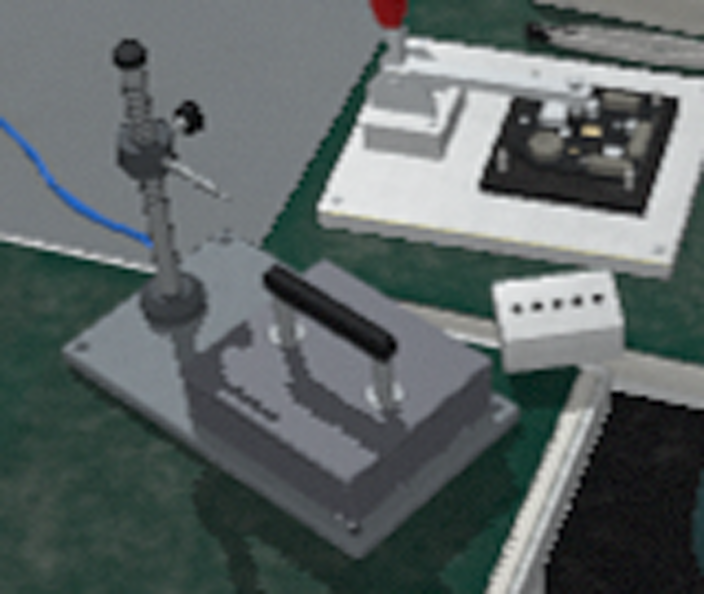

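```bash
python3 - <<'E'
from h import *
c=load('top0'); s=load('side0')
T=lambda x,y:(230+x/4.7-.4,165+y/4.7-.4); S=lambda x,y:(195+x/4.4-.4,180+y/4.4-.4)
# plate corners
P=[onz(c,*T(*p),10) for p in [(70,162),(220,532),(427,445),(283,85)]]
for p in P:print('plate',p.round(1))
for i in range(4):print(np.linalg.norm(P[i]-P[(i+1)%4]).round(1))
d=P[0]-P[1];print('yaw',np.degrees(np.arctan2(d[1],d[0])))
def bar(c,x0,y0,x1,y1,z):
    g=c['pixels'][y0:y1,x0:x1].max(2)<50
    n,l,st,ce=cv2.connectedComponentsWithStats(g.astype(np.uint8))
    k=1+np.argmax(st[1:,4]);print(st[k],ce[k]+[x0,y0])
    pts=np.argwhere(l==k)[:,::-1]+[x0,y0]
    W=np.array([onz(c,*p,z) for p in pts])[:,:2]
    r=cv2.minAreaRect(W.astype(np.float32));print(r)
    m=W.mean(0);u,sv,v=np.linalg.svd(W-m);print(m,np.degrees(np.arctan2(v[0,1],v[0,0])),np.ptp((W-m)@v.T,axis=0))
    return ce[k]+[x0,y0]
a=bar(c,272,222,300,262,82); b=bar(s,250,235,290,266,80)
print('bar tri',tri(c,a,s,b))
# tip
print('tip',tri(c,T(200,236),s,S(229,199)))
print('knob base',tri(c,T(160,150),s,S(160,160)))
print('coltop',tri(c,T(137,102),s,S(129,52)))
print('bar ends',tri(c,T(231,290),s,S(272,278)),tri(c,T(289,436),s,S(388,348)))
E
```

```text
plate [611.5 307.4  10. ]
plate [422.9 229.3  10. ]
plate [466.7 124.8  10. ]
plate [650.8 198.4  10. ]
204.1
113.3
198.2
115.8
yaw 22.48369719445176
[  5   4  16  33 150] [284.32 242.14]
((502.9357604980469, 203.6563720703125), (76.5910873413086, 10.75356674194336), 21.47150421142578)
[503.22020941 203.48123574] -157.34213263402083 [76.55592286 10.81277491]
[  5   6  30  21 191] [269.68062827 250.91623037]
((502.38580322265625, 206.7169952392578), (80.67308807373047, 14.529570579528809), 22.40877342224121)
[501.30874728 206.21414668] -157.94486281753709 [80.69717849 14.72220921]
bar tri (array([503.78139692, 204.57347754,  76.84229212]), np.float64(1.2520520878738775))
tip (array([561.2908679 , 227.83357485, 112.68675154]), np.float64(1.5448853230360773))
knob base (array([601.46268969, 246.74082722, 113.55161645]), np.float64(1.8057972689204032))
coltop (array([613.82573693, 248.93625381, 171.1464044 ]), np.float64(2.7453704816727984))
bar ends (array([539.98039846, 218.22227663,  75.14743846]), np.float64(2.819743114578129)) (array([469.89889072, 189.75678221,  77.64426969]), np.float64(2.5941081350348436))
```

```bash
python3 - <<'E'
import cell
print([n for n in dir(cell) if not n.startswith('__')])
try: print(cell.nose_length)
except Exception as e: print(e)
from h import *
o=observe(); r=R.from_quat(o['eef_rot']); print(r.as_matrix().round(3))
c=load('top0');s=load('side0')
for p in [(190,280),(170,293)]: print('dongle',onz(c,*p,9))
print('dongle side',onz(s,168,358,9))
for z in (0,150,300,450): print('mon',z,onz(c,228,118,z).round(),onz(c,0,315,z).round(),'|side corner',onz(s,176,140,z).round(), onz(s,0,310,z).round())
for z in (0,100,200,300): print('machine edge',z,onz(c,390,130,z).round(),onz(c,520,280,z).round())
yaw=np.radians(22.4)
for sgn in (1,-1):
    y=np.array([-np.sin(yaw),np.cos(yaw),0])*sgn; x=np.array([0,0,-1.]); M=np.array([x,y,np.cross(x,y)]).T
    d=(r.inv()*R.from_matrix(M)).as_rotvec(degrees=True); print(sgn,d)
E
```

```text
['Unreachable', 'finish_job', 'nose_length', 'observe', 'read_camera']
173.4
[[-0.     0.404 -0.915]
 [ 0.001 -0.915 -0.404]
 [-1.    -0.001 -0.   ]]
dongle [417.71203797 435.89004498   9.        ]
dongle [386.8675138  483.26203425   9.        ]
dongle side [399.78744597 461.49587342   9.        ]
mon 0 [814. 352.   0.] [333. 899.   0.] |side corner [1110.  238.    0.] [681. 734.   0.]
mon 150 [764. 318. 150.] [347. 793. 150.] |side corner [876. 277. 150.] [520. 689. 150.]
mon 300 [715. 284. 300.] [361. 687. 300.] |side corner [642. 316. 300.] [359. 644. 300.]
mon 450 [666. 250. 450.] [375. 582. 450.] |side corner [408. 355. 450.] [197. 598. 450.]
machine edge 0 [781. -44.   0.] [ 418. -347.    0.]
machine edge 100 [751. -32. 100.] [ 419. -308.  100.]
machine edge 200 [721. -20. 200.] [ 421. -270.  200.]
machine edge 300 [691.  -8. 300.] [ 423. -231.  300.]
1 [-1.78577612e+02 -8.53611253e-02 -1.21164485e-02]
-1 [ 1.42236737 -0.00777461  0.05477261]
```

Emit:
apply_moves --steps '[{"slide": [0, -16, -17], "jaw": 1}, {"slide": [0, -32, -34], "jaw": 1}, {"slide": [0, -32, -34], "jaw": 1}, {"slide": [0, -32, -34], "jaw": 1}, {"slide": [0, -32, -34], "jaw": 1}, {"slide": [0, -32, -34], "jaw": 1}, {"slide": [0, -32, -34], "jaw": 1}, {"slide": [0, -32, -34], "jaw": 1}, {"slide": [0, -32, -34], "jaw": 1}, {"slide": [0, -32, -34], "jaw": 1}]'

```text
validation failed for argument at $.st...
```

Emit:
apply_moves --steps '[{"slide": [0, -32, -34], "jaw": 1}, {"slide": [0, -32, -34], "jaw": 1}, {"slide": [0, -32, -34], "jaw": 1}, {"slide": [0, -32, -34], "jaw": 1}, {"slide": [0, -32, -34], "jaw": 1}, {"slide": [0, -24, -26], "jaw": 1, "turn": [1.3, 0, 0]}, {"slide": [0, -4, -5], "jaw": 1}, {"slide": [0, 0, 0], "jaw": 1}]'

```text
validation failed for argument at $.st...
```

```bash
python3 - <<'E'
from h import *
o=observe(); print(o['time'],o['tcp_pos'],o['qpos'],R.from_quat(o['eef_rot']).as_matrix().round(3))
snap('side','side1');snap('top','top1')
E
```

```text
0.1 [ 212.01928249 -480.20158792  404.26823687] [-1.31032770e+00  2.63497980e-01 -4.88544110e-02  1.25940945e+00
 -1.83076523e-06  1.41548621e+00] [[-0.     0.404 -0.915]
 [ 0.001 -0.915 -0.404]
 [-1.    -0.001 -0.   ]]
```

View pics/side1.png

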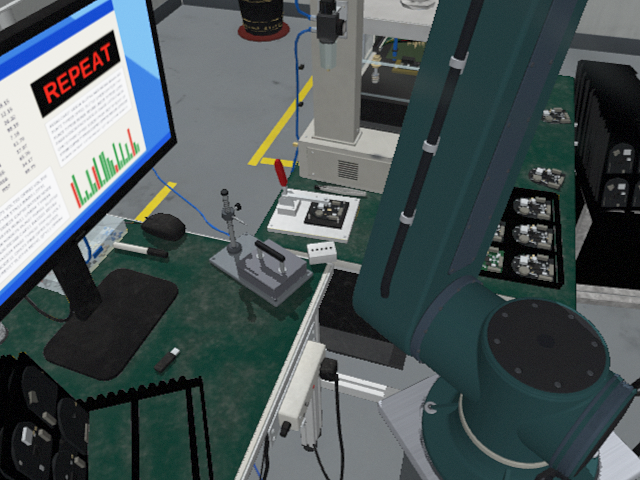

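View pics/top1.png

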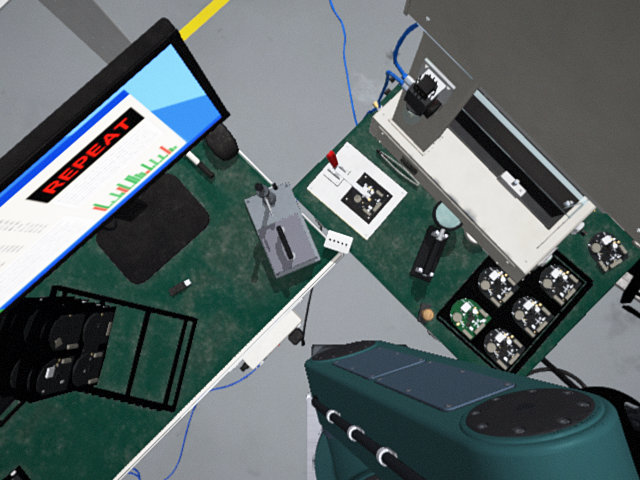

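The pictures are unchanged because both moves were refused. All three fields are probably required in every row.

Emit:
apply_moves --steps '[{"turn": [0, 0, 0], "slide": [0, -16, -17], "jaw": 1}, {"turn": [0, 0, 0], "slide": [0, -32, -34], "jaw": 1}, {"turn": [0, 0, 0], "slide": [0, -32, -34], "jaw": 1}, {"turn": [0, 0, 0], "slide": [0, -32, -34], "jaw": 1}, {"turn": [0, 0, 0], "slide": [0, -32, -34], "jaw": 1}, {"turn": [0, 0, 0], "slide": [0, -32, -34], "jaw": 1}, {"turn": [0, 0, 0], "slide": [0, -32, -34], "jaw": 1}, {"turn": [0, 0, 0], "slide": [0, -32, -34], "jaw": 1}]'

```text
time: 1.2
tcp_pos: [348.6, -156.3, 404.7]
eef_rot: [0.692, 0.146, -0.692, 0.146]
ft_force: [-0.2, 0.1, -0.6]
grip_width: 0.997
```

Emit:
apply_moves --steps '[{"turn": [0, 0, 0], "slide": [0, -32, -34], "jaw": 1}, {"turn": [0, 0, 0], "slide": [0, -32, -34], "jaw": 1}, {"turn": [0, 0, 0], "slide": [0, -32, -34], "jaw": 1}, {"turn": [0, 0, 0], "slide": [0, -32, -34], "jaw": 1}, {"turn": [0, 0, 0], "slide": [10, -32, -34], "jaw": 1}, {"turn": [0, 0, 0], "slide": [20, -32, -34], "jaw": 1}, {"turn": [0, 0, 0], "slide": [20, -32, -34], "jaw": 1}, {"turn": [1.3, 0, 0], "slide": [20, -32, -34], "jaw": 1}, {"turn": [0, 0, 0], "slide": [20, -11, -14], "jaw": 1}, {"turn": [0, 0, 0], "slide": [0, 0, 0], "jaw": 1}]'

```text
time: 2.45
tcp_pos: [502.4, 202.6, 313.2]
eef_rot: [-0.692, -0.139, 0.694, -0.139]
ft_force: [0.2, -0.4, 0.1]
grip_width: 1.0
```

```bash
python3 - <<'E'
from h import *
o=observe(); print(o['time'],o['tcp_pos'],o['qpos'],R.from_quat(o['eef_rot']).as_matrix().round(3))
snap('side','side2');snap('top','top2')
E
```

```text
2.45 [502.35357195 202.59130227 313.24172285] [ 2.32863351e-01  3.36389562e-01 -1.95689998e-01  1.04153768e+00
 -1.87407954e-05  2.97976084e+00] [[-0.003  0.385 -0.923]
 [-0.001 -0.923 -0.385]
 [-1.    -0.     0.003]]
```

View pics/side2.png

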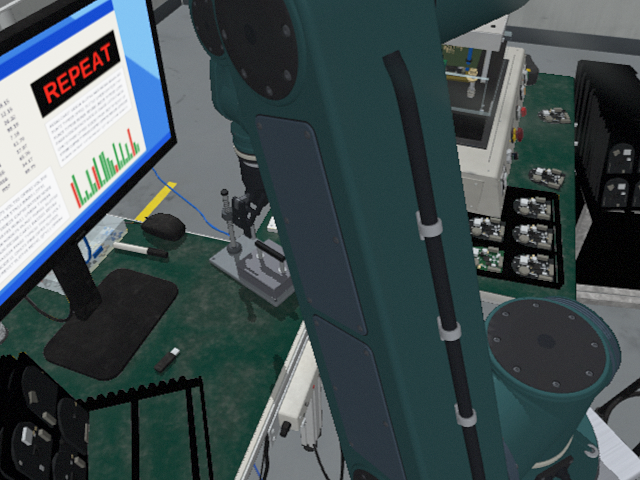

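View pics/top2.png

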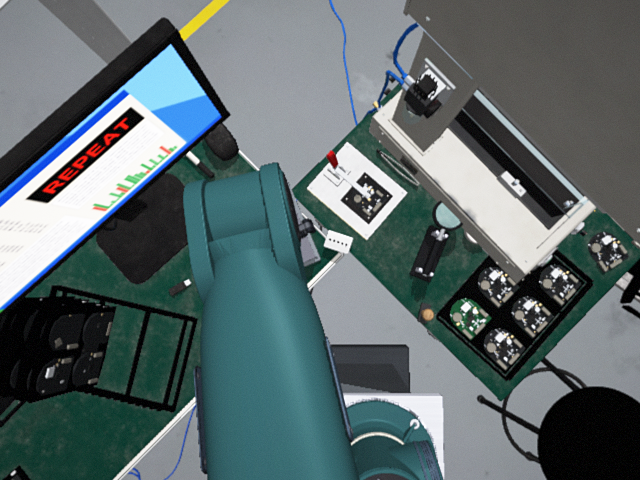

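The side view shows the open gripper above the bar at about (265,245), with the column just behind it and nothing touching. Joint 6 is near its limit (2.98 rad), so I make a half turn about the tool axis in the air.

Emit:
apply_moves --steps '[{"turn": [-10, 0, 0], "slide": [0, 0, 0], "jaw": 1}, {"turn": [-10, 0, 0], "slide": [0, 0, 0], "jaw": 1}, {"turn": [-10, 0, 0], "slide": [0, 0, 0], "jaw": 1}, {"turn": [-10, 0, 0], "slide": [0, 0, 0], "jaw": 1}, {"turn": [-10, 0, 0], "slide": [0, 0, 0], "jaw": 1}, {"turn": [-10, 0, 0], "slide": [0, 0, 0], "jaw": 1}, {"turn": [-10, 0, 0], "slide": [0, 0, 0], "jaw": 1}, {"turn": [-10, 0, 0], "slide": [0, 0, 0], "jaw": 1}, {"turn": [-10, 0, 0], "slide": [0, 0, 0], "jaw": 1}]'

```text
time: 3.68
tcp_pos: [502.4, 200.8, 316.0]
eef_rot: [0.392, 0.589, -0.391, 0.589]
ft_force: [-0.9, 0.4, 0.2]
grip_width: 0.998
```

Emit:
apply_moves --steps '[{"turn": [-10, 0, 0], "slide": [0, 0, 0], "jaw": 1}, {"turn": [-10, 0, 0], "slide": [0, 0, 0], "jaw": 1}, {"turn": [-10, 0, 0], "slide": [0, 0, 0], "jaw": 1}, {"turn": [-10, 0, 0], "slide": [0, 0, 0], "jaw": 1}, {"turn": [-10, 0, 0], "slide": [0, 0, 0], "jaw": 1}, {"turn": [-10, 0, 0], "slide": [0, 0, 0], "jaw": 1}, {"turn": [-10, 0, 0], "slide": [0, 0, 0], "jaw": 1}, {"turn": [-10, 0, 0], "slide": [0, 0, 0], "jaw": 1}, {"turn": [-10, 0, 0], "slide": [0, 0, 0], "jaw": 1}, {"turn": [0, 0, 0], "slide": [0, 0, 0], "jaw": 1}]'

```text
time: 4.92
tcp_pos: [502.4, 201.0, 315.7]
eef_rot: [-0.137, 0.693, 0.137, 0.694]
ft_force: [1.2, 0.5, -0.5]
grip_width: 0.998
```

```bash
cat >> h.py <<'E'
def st():
    o=observe(); M=R.from_quat(o['eef_rot']).as_matrix()
    print(o['time'],'tcp',o['tcp_pos'].round(1),'q',o['qpos'].round(2),'f',o['ft_force'].round(1),'t',o['ft_torque'].round(2),'g',round(o['grip_width'],3)); print(M.round(4).tolist(),'yaw z',np.degrees(np.arctan2(M[1,2],M[0,2])).round(2)); return o,M
def need(T,yawz=None):
    o,M=st(); d=np.array(T)-o['tcp_pos']; print('slide',(M.T@d).round(1))
    if yawz is not None:
        a=np.radians(yawz); z=np.array([np.cos(a),np.sin(a),0]);x=np.array([0,0,-1.]);y=np.cross(z,x)
        print('turn',R.from_matrix(M.T@np.array([x,y,z]).T).as_rotvec(degrees=True).round(2))
E
python3 -c "
from h import *
need([503.5,204,233.5],22.3)"
```

```text
4.925 tcp [502.4 201.  315.7] q [ 0.23  0.33 -0.19  1.04 -0.   -0.16] f [ 1.2  0.5 -0.5] t [ 0.   -0.01 -0.01] g 0.998
[[0.0013, -0.381, 0.9246], [0.0002, 0.9246, 0.381], [-1.0, -0.0003, 0.0013]] yaw z 22.4
slide [82.2  2.4  2. ]
turn [0.1  0.07 0.02]
```

Emit:
apply_moves --steps '[{"turn": [0, 0, 0], "slide": [20, 2.4, 1.5], "jaw": 1}, {"turn": [0, 0, 0], "slide": [25, 0, 0], "jaw": 1}, {"turn": [0, 0, 0], "slide": [20, 0, 0], "jaw": 1}, {"turn": [0, 0, 0], "slide": [10, 0, 0], "jaw": 1}, {"turn": [0, 0, 0], "slide": [6, 0, 0], "jaw": 1}, {"turn": [0, 0, 0], "slide": [0, 0, 0], "jaw": 1}]'

```text
time: 5.68
tcp_pos: [503.1, 204.6, 233.9]
eef_rot: [-0.138, 0.693, 0.138, 0.694]
ft_force: [0.1, 0.9, 0.8]
grip_width: 0.998
```

```bash
python3 - <<'E'
from h import *
need([503.5,204,233.5],22.3)
snap('side','side3')
i=cv2.imread('pics/side3.png')[120:330,190:380]; cv2.imwrite('pics/s3.png',cv2.resize(i,None,fx=2.8,fy=2.8,interpolation=2))
E
```

```text
5.675 tcp [503.1 204.6 233.9] q [ 0.24  0.4  -0.33  0.84  0.   -0.16] f [0.1 0.9 0.8] t [ 0.01 -0.02  0.07] g 0.998
[[0.0002, -0.3821, 0.9241], [0.0001, 0.9241, 0.3821], [-1.0, -0.0, 0.0002]] yaw z 22.46
slide [ 0.4 -0.7  0.2]
turn [0.16 0.01 0.  ]
```

View pics/s3.png

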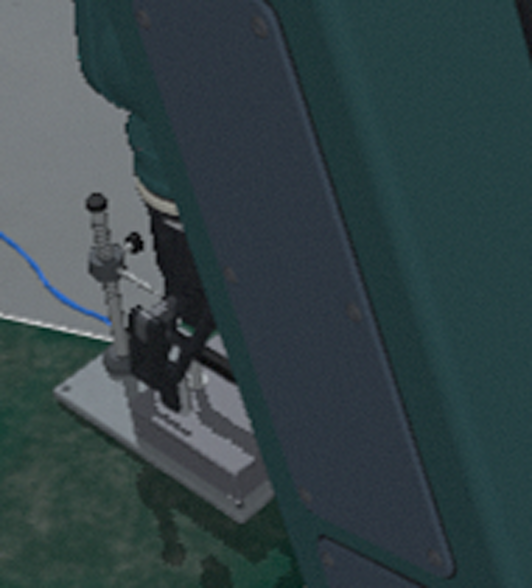

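The finger straddles the bar's left side at about (170,390) in this crop. The pointer tip at (150,290) is clear, so I close.

Emit:
apply_moves --newtons 40 --steps '[{"turn": [0, 0, 0], "slide": [0, 0, 0], "jaw": 0}, {"turn": [0, 0, 0], "slide": [0, 0, 0], "jaw": 0}, {"turn": [0, 0, 0], "slide": [0, 0, 0], "jaw": 0}, {"turn": [0, 0, 0], "slide": [0, 0, 0], "jaw": 0}, {"turn": [0, 0, 0], "slide": [0, 0, 0], "jaw": 0}, {"turn": [0, 0, 0], "slide": [0, 0, 0], "jaw": 0}]'

```text
time: 6.48
tcp_pos: [503.2, 204.4, 233.9]
eef_rot: [-0.138, 0.693, 0.138, 0.694]
ft_force: [1.6, -6.0, 3.8]
grip_width: 0.129
```

Emit:
apply_moves --steps '[{"turn": [0, 0, 0], "slide": [0, -0.6, 0], "jaw": 0}, {"turn": [0, 0, 0], "slide": [-2, 0, 0], "jaw": 0}, {"turn": [0, 0, 0], "slide": [-4, 0, 0], "jaw": 0}, {"turn": [0, 0, 0], "slide": [-4, 0, 0], "jaw": 0}]'

```text
time: 6.98
tcp_pos: [503.1, 204.2, 243.9]
eef_rot: [-0.138, 0.694, 0.138, 0.693]
ft_force: [0.8, 0.2, -2.5]
grip_width: 0.131
```

Emit:
apply_moves --steps '[{"turn": [0, 0, 0], "slide": [-8, 0, 0], "jaw": 0}, {"turn": [0, 0, 0], "slide": [-8, 0, 0], "jaw": 0}, {"turn": [0, 0, 0], "slide": [-5, 0, 0], "jaw": 0}, {"turn": [0, 0, 0], "slide": [-3, 0, -4], "jaw": 0}, {"turn": [0, 0, 0], "slide": [0, 8, -8], "jaw": 0}, {"turn": [0, 0, 0], "slide": [0, 15, -12], "jaw": 0}, {"turn": [0, 0, 0], "slide": [0, 20, -12], "jaw": 0}, {"turn": [0, 0, 0], "slide": [0, 20, -12], "jaw": 0}, {"turn": [0, 0, 0], "slide": [0, 20, -8], "jaw": 0}, {"turn": [0, 0, 0], "slide": [0, 20, -4], "jaw": 0}]'

```text
time: 8.22
tcp_pos: [406.3, 277.3, 267.7]
eef_rot: [-0.138, 0.694, 0.138, 0.693]
ft_force: [0.9, 0.4, -2.3]
grip_width: 0.133
```

Emit:
apply_moves --steps '[{"turn": [0, 0, 0], "slide": [0, 18, 0], "jaw": 0}, {"turn": [0, 0, 0], "slide": [0, 10, 0], "jaw": 0}, {"turn": [0, 0, 0], "slide": [0, 4, 0], "jaw": 0}, {"turn": [0, 0, 0], "slide": [0, 0, 0], "jaw": 0}]'

```text
time: 8.72
tcp_pos: [396.1, 305.8, 267.6]
eef_rot: [-0.138, 0.694, 0.138, 0.693]
ft_force: [-0.9, -0.3, -2.5]
grip_width: 0.134
```

```bash
python3 - <<'E'
from h import *
need([397,306,224.5],22.4)
snap('side','side4');snap('top','top4')
i=cv2.imread('pics/side4.png')[120:400,100:400]; cv2.imwrite('pics/s4.png',cv2.resize(i,None,fx=2,fy=2,interpolation=2))
E
```

```text
8.725 tcp [396.1 305.8 267.6] q [ 0.49  0.31 -0.38  0.88 -0.    0.1 ] f [-0.9 -0.3 -2.5] t [-0.02  0.03  0.01] g 0.134
[[-0.0001, -0.3831, 0.9237], [-0.0002, 0.9237, 0.3831], [-1.0, -0.0001, -0.0001]] yaw z 22.53
slide [43.1 -0.2  0.9]
turn [ 0.13 -0.01  0.01]
```

View pics/s4.png

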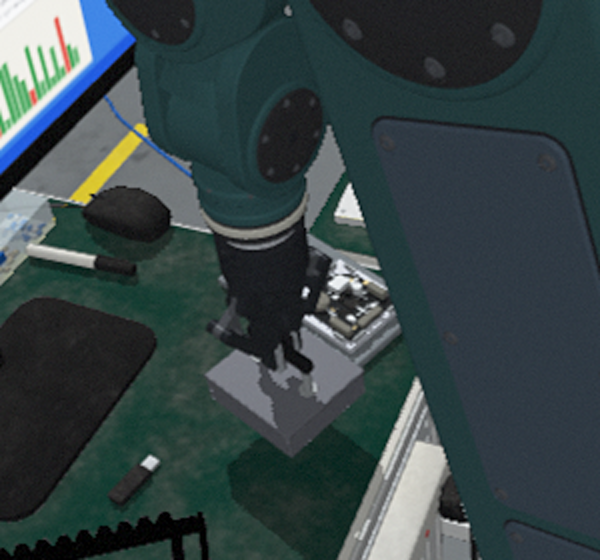

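View pics/top4.png

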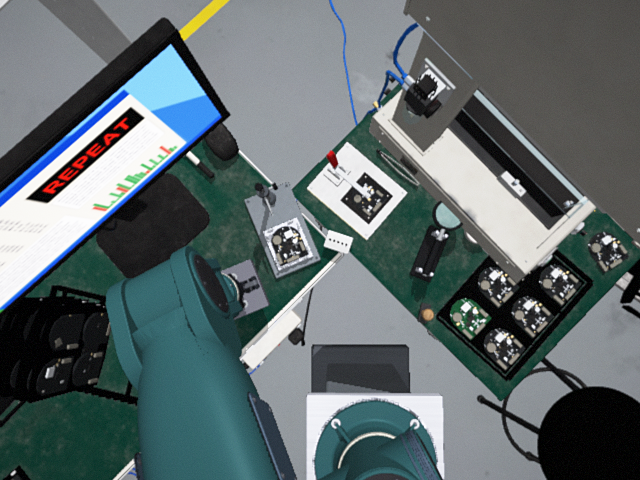

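The cover hangs level over free mat (side crop, bottom corner at about (290,455)), and the board is in place in the nest at top view (288,245). Next I lower the cover gently.

Emit:
apply_moves --steps '[{"turn": [0, 0, 0], "slide": [10, 0, 0], "jaw": 0}, {"turn": [0, 0, 0], "slide": [14, 0, 0.5], "jaw": 0}, {"turn": [0, 0, 0], "slide": [9, 0, 0], "jaw": 0}, {"turn": [0, 0, 0], "slide": [4, 0, 0], "jaw": 0}, {"turn": [0, 0, 0], "slide": [2, 0, 0], "jaw": 0}, {"turn": [0, 0, 0], "slide": [1.5, 0, 0], "jaw": 0}, {"turn": [0, 0, 0], "slide": [1, 0, 0], "jaw": 0}]'

```text
time: 9.7
tcp_pos: [396.6, 306.0, 226.3]
eef_rot: [-0.138, 0.693, 0.138, 0.694]
ft_force: [0.7, 0.1, -1.1]
grip_width: 0.127
```

Emit:
apply_moves --steps '[{"turn": [0, 0, 0], "slide": [0.8, 0, 0], "jaw": 0}, {"turn": [0, 0, 0], "slide": [0.6, 0, 0], "jaw": 0}, {"turn": [0, 0, 0], "slide": [0, 0, 0], "jaw": 0}]'

```text
time: 10.07
tcp_pos: [396.5, 306.0, 224.8]
eef_rot: [-0.138, 0.693, 0.138, 0.693]
ft_force: [0.5, -0.2, -2.1]
grip_width: 0.131
```

Emit:
apply_moves --steps '[{"turn": [0, 0, 0], "slide": [0.5, 0, 0], "jaw": 0}, {"turn": [0, 0, 0], "slide": [0.5, 0, 0], "jaw": 0}, {"turn": [0, 0, 0], "slide": [0, 0, 0], "jaw": 0}]'

```text
time: 10.45
tcp_pos: [396.5, 306.0, 223.8]
eef_rot: [-0.138, 0.694, 0.138, 0.693]
ft_force: [0.7, -0.3, -2.4]
grip_width: 0.13
```

Emit:
apply_moves --steps '[{"turn": [0, 0, 0], "slide": [0.5, 0, 0], "jaw": 0}, {"turn": [0, 0, 0], "slide": [0.5, 0, 0], "jaw": 0}, {"turn": [0, 0, 0], "slide": [0, 0, 0], "jaw": 0}]'

```text
time: 10.82
tcp_pos: [396.5, 306.0, 222.8]
eef_rot: [-0.138, 0.694, 0.138, 0.693]
ft_force: [-0.3, 1.0, -2.0]
grip_width: 0.131
```

Emit:
apply_moves --steps '[{"turn": [0, 0, 0], "slide": [0.5, 0, 0], "jaw": 0}, {"turn": [0, 0, 0], "slide": [0.5, 0, 0], "jaw": 0}, {"turn": [0, 0, 0], "slide": [0, 0, 0], "jaw": 0}]'

```text
time: 11.2
tcp_pos: [396.5, 306.0, 222.2]
eef_rot: [-0.138, 0.693, 0.138, 0.694]
ft_force: [-2.6, -1.3, 7.5]
grip_width: 0.131
```

Emit:
apply_moves --steps '[{"turn": [0, 0, 0], "slide": [-0.5, 0, 0], "jaw": 0}, {"turn": [0, 0, 0], "slide": [0, 0, 0], "jaw": 0.25}, {"turn": [0, 0, 0], "slide": [0, 0, 0], "jaw": 0.5}, {"turn": [0, 0, 0], "slide": [0, 0, 0], "jaw": 0.6}, {"turn": [0, 0, 0], "slide": [0, 0, 0], "jaw": 0.6}]'

```text
time: 11.82
tcp_pos: [396.5, 306.0, 222.3]
eef_rot: [-0.138, 0.693, 0.138, 0.693]
ft_force: [-1.1, -0.1, -0.0]
grip_width: 0.601
```

Emit:
apply_moves --steps '[{"turn": [0, 0, 0], "slide": [-5, 0, 0], "jaw": 0.6}, {"turn": [0, 0, 0], "slide": [-15, 0, 0], "jaw": 0.6}, {"turn": [0, 0, 0], "slide": [-30, 0, 0], "jaw": 0.6}, {"turn": [0, 0, 0], "slide": [-40, 0, 0], "jaw": 0.6}, {"turn": [0, 0, 0], "slide": [-40, 0, 0], "jaw": 0.6}, {"turn": [0, 0, 0], "slide": [-30, 0, 0], "jaw": 0.6}]'

```text
time: 12.58
tcp_pos: [396.4, 305.9, 384.4]
eef_rot: [-0.138, 0.693, 0.138, 0.694]
ft_force: [0.4, 0.7, -0.4]
grip_width: 0.597
```

```bash
python3 - <<'E'
from h import *
st()
snap('side','side5')
i=cv2.imread('pics/side5.png')[120:400,100:400]; cv2.imwrite('pics/s5.png',cv2.resize(i,None,fx=2,fy=2,interpolation=2))
E
```

```text
12.575 tcp [396.4 305.9 384.4] q [ 0.49  0.23 -0.15  1.19 -0.    0.1 ] f [ 0.4  0.7 -0.4] t [-0.07 -0.02 -0.06] g 0.597
[[0.0013, -0.3831, 0.9237], [0.0007, 0.9237, 0.3831], [-1.0, 0.0002, 0.0015]] yaw z 22.52
```

View pics/s5.png

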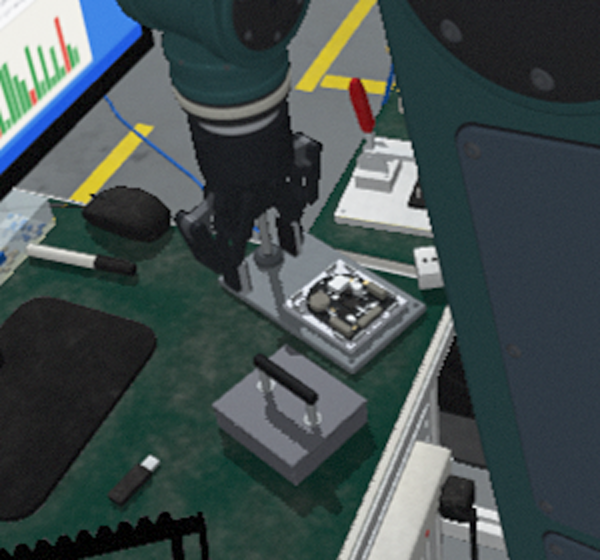

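```bash
python3 - <<'E'
from h import *
c=load('top0');s=load('side5')
L=lambda x,y:(390+x/5-.4,180+y/5-.4)
print('side px',proj(s,[567,-166,50]),proj(s,[459,-126,50]),proj(s,[420,-110,50]))
n=(onz(c,*L(228,264),57)+onz(c,*L(283,279),57))/2
e=(onz(c,*L(148,447),53)+onz(c,*L(209,471),53))/2
print('forks',n,e,np.linalg.norm((n-e)[:2]),np.degrees(np.arctan2(*(n-e)[1::-1])))
F=[onz(c,*L(*p),8) for p in[(195,226),(302,262),(203,512),(97,468)]]
for i in range(4):print(F[i].round(1),np.linalg.norm(F[i]-F[(i+1)%4]).round(1))
F=np.array(F);m=F.mean(0);d=F[:2].mean(0)-F[2:].mean(0);print('foot',m,np.degrees(np.arctan2(d[1],d[0])))
# foot centre is at about x=-96.5 (mid of forks)
# lens ring circle fit
g=c['pixels'].astype(int)
pts=[]
arc=[(258,103),(228,130),(212,170),(218,205),(240,235),(275,250),(310,248),(345,230),(361,214)]
W=np.array([onz(c,*L(*p),50)[:2] for p in arc])
A=np.c_[2*W,np.ones(len(W))];x=np.linalg.lstsq(A,(W**2).sum(1),rcond=None)[0];print('lens',x[:2],np.sqrt(x[2]+x[:2]@x[:2]))
E
```

```text
side px [404.67529525 189.69663523] [416.4936878  222.14946916] [420.56052605 235.202601  ]
forks [ 522.79785507 -149.55618326   57.        ] [ 437.8937863  -114.24198972   53.        ] 91.9553867854413 -22.583916863816402
[ 548.4 -132.3    8. ] 53.1
[ 531.1 -182.5    8. ] 127.7
[ 413.  -133.9    8. ] 53.7
[433.7 -84.4   8. ] 124.3
foot [ 481.53110495 -133.28771527    8.        ] -22.50139344159606
lens [ 567.87647386 -167.84294726] 35.71260378962624
```

```bash
python3 - <<'E'
from h import *
a=cv2.imread('pics/side5.png')[0:300,280:600];b=cv2.imread('pics/side2.png')[0:300,420:600]
d=cv2.imread('pics/side0.png')[100:240,240:420]
cv2.imwrite('pics/m1.png',cv2.resize(np.hstack([a,b]),None,fx=1.6,fy=1.6,interpolation=2))
cv2.imwrite('pics/m2.png',cv2.resize(d,None,fx=4,fy=4,interpolation=2))
d=cv2.imread('pics/top0.png')[100:300,360:560]
cv2.imwrite('pics/m3.png',cv2.resize(d,None,fx=3,fy=3,interpolation=2))
E
```

```text
(no output)
```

View pics/m1.png

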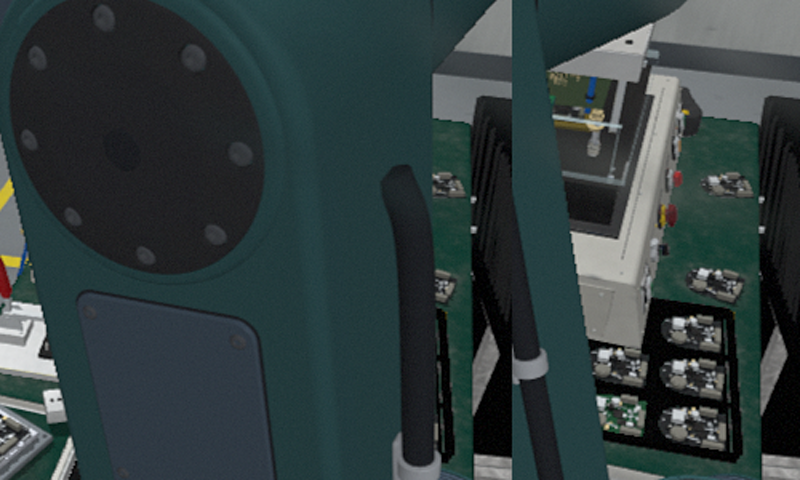

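View pics/m2.png

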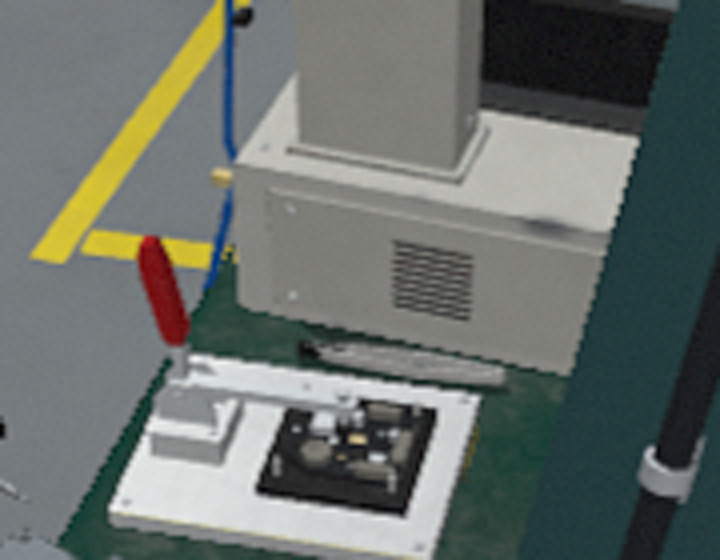

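View pics/m3.png

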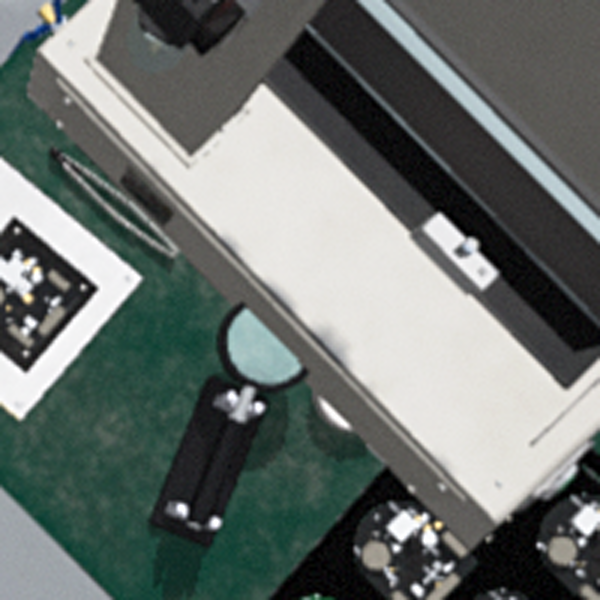

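```bash
python3 - <<'E'
from h import *
c=load('top0');s=load('side0');s2=load('side2')
m2=lambda x,y:(240+x/4-.4,100+y/4-.4); m3=lambda x,y:(360+x/3-.3,100+y/3-.3)
print('bottom L',tri(c,m3(30,95),s,m2(240,303)))
print('top L',tri(c,m3(38,48),s,m2(236,165)))
# right front corner in side2: m1 col 512+.. 
m1=lambda x,y:(420+(x-512)/1.6-.3,y/1.6-.3)
print('bottom R',tri(c,m3(463,566),s2,m1(640,345)))
print('top R',tri(c,m3(492,521),s2,m1(645,270)), tri(c,m3(492,521),s2,m1(630,278)))
E
```

```text
bottom L (array([773.89397854,   8.66321087,  17.10369756]), np.float64(4.860891857313024))
top L (array([776.99939408,   7.96196879, 119.23102066]), np.float64(0.7536418128071439))
bottom R (array([ 400.41102882, -316.56642965,   36.41919905]), np.float64(4.942063713970101))
top R (array([ 428.82585868, -304.72583139,  150.97651167]), np.float64(17.890810353477683)) (array([ 434.42160643, -300.68863138,  137.65081898]), np.float64(2.725391189009527))
```

```bash
python3 - <<'E'
from h import *
c=load('top0');s=load('side0');s2=load('side2')
for z in (0,20,40,60,80,119,150): print(z,'L',((proj(c,[777,8,z])-[360,100])*3).round(), ((proj(s,[777,8,z])-[240,100])*4).round(),'R',((proj(c,[434,-301,z])-[360,100])*3).round(),((proj(s2,[434,-301,z])-[420,0])*1.6+[512,0]).round())
E
```

```text
0 L [26. 95.] [242. 320.] R [421. 519.] [613. 353.]
20 L [27. 88.] [241. 295.] R [430. 519.] [615. 343.]
40 L [29. 80.] [239. 269.] R [439. 519.] [618. 332.]
60 L [31. 72.] [238. 243.] R [449. 519.] [620. 321.]
80 L [33. 64.] [237. 217.] R [459. 519.] [623. 310.]
119 L [37. 47.] [234. 164.] R [479. 520.] [628. 288.]
150 L [41. 33.] [231. 120.] R [497. 520.] [633. 270.]
```

```bash
python3 - <<'E'
from h import *
c=load('top0');s=load('side0')
m2=lambda x,y:(240+x/4-.4,100+y/4-.4); m3=lambda x,y:(360+x/3-.3,100+y/3-.3)
print('vent',tri(c,m3(147,197),s,m2(432,280)))
for p in [(300,315),(430,342),(550,366)]:
  for z in(0,20,40,60): print(p,z,((proj(c,onz(s,*m2(*p),z))-[360,100])*3).round())
for y in (120,200,300,400,500): print('edge x at',y, 30+(y-95)/1.088)
i=cv2.imread('pics/top0.png'); i=i[105:220,365:480]
i=cv2.convertScaleAbs(i,alpha=1.8,beta=10)
cv2.imwrite('pics/m4.png',cv2.resize(i,None,fx=5,fy=5,interpolation=2))
E
```

```text
vent (array([679.24266304, -76.19334919,  67.18844147]), np.float64(3.1751664971481453))
(300, 315) 0 [ 69. 108.]
(300, 315) 20 [ 57. 130.]
(300, 315) 40 [ 46. 153.]
(300, 315) 60 [ 34. 177.]
(430, 342) 0 [144. 186.]
(430, 342) 20 [132. 208.]
(430, 342) 40 [120. 230.]
(430, 342) 60 [108. 254.]
(550, 366) 0 [212. 255.]
(550, 366) 20 [200. 277.]
(550, 366) 40 [188. 299.]
(550, 366) 60 [175. 322.]
edge x at 120 52.97794117647059
edge x at 200 126.50735294117646
edge x at 300 218.4191176470588
edge x at 400 310.33088235294116
edge x at 500 402.2426470588235
```

View pics/m4.png

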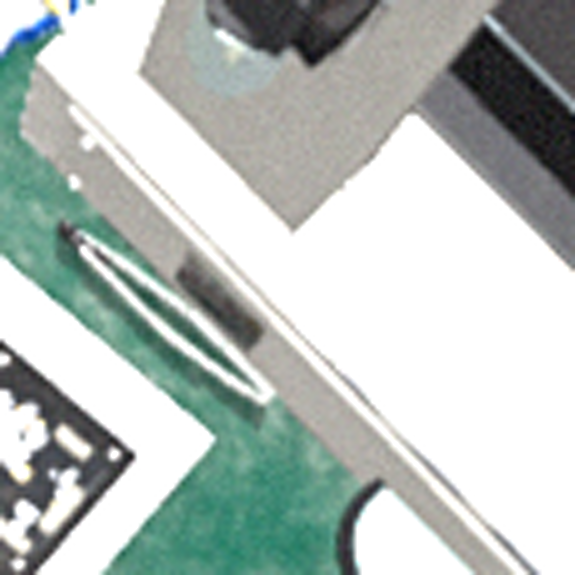

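```bash
python3 - <<'E'
from h import *
c=load('top0')
L=lambda x,y:(390+x/5-.4,180+y/5-.4)
m3=lambda x,y:(360+x/3-.3,100+y/3-.3)
# top edge plane from top edge pixels at z=121
A=onz(c,*m3(38,48),121);B=onz(c,*m3(492,521),121);print(A,B)
d=(B-A)/np.linalg.norm(B-A);n=np.array([-d[1],d[0],0])
def zat(u,v):
    o,r=ray(c,u,v); t=((A-o)@n)/(r@n); return (o+t*r).round(0)
for p in [(258,105),(300,150),(355,205),(380,265),(435,315),(490,378),(530,420)]: print(p,zat(*L(*p)))
for p in [(30,95),(60,128),(110,180),(175,255)]: print(p,zat(*m3(*p)))
E
python3 - <<'E'
import cv2
i=cv2.imread('pics/top0.png')[185:300,430:545]
i=cv2.convertScaleAbs(i,alpha=1.5,beta=10)
cv2.imwrite('pics/m5.png',cv2.resize(i,None,fx=5.2,fy=5.2,interpolation=2))
E
```

```text
[776.59051328   8.44224523 121.        ] [ 433.63209204 -308.47224592  121.        ]
(258, 105) [ 600. -154.   47.]
(300, 150) [ 580. -173.   45.]
(355, 205) [ 554. -197.   48.]
(380, 265) [ 530. -220.    6.]
(435, 315) [ 505. -242.   16.]
(490, 378) [ 476. -269.    9.]
(530, 420) [ 456. -288.    9.]
(30, 95) [774.   6.  13.]
(60, 128) [748. -18.   9.]
(110, 180) [705. -57.  10.]
(175, 255) [ 647. -111.   -6.]
```

View pics/m5.png

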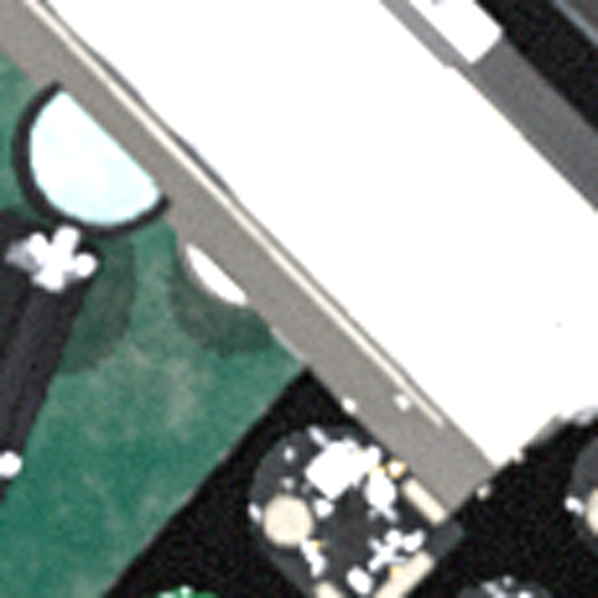

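The top close-up shows the machine's face cutting straight through the lens disc (crop (60,90)–(165,190)) at about z = 47, and through the tin as well. The two overlap visually, so I'll lift straight up, watch the forces and pull back early. Now I go over to the loupe.

Emit:
apply_moves --steps '[{"turn": [0, 0, 0], "slide": [0, -20, -4], "jaw": 0.6}, {"turn": [0, 0, 0], "slide": [0, -46, -9], "jaw": 0.6}, {"turn": [0, 0, 0], "slide": [0, -46, -9], "jaw": 0.6}, {"turn": [0, 0, 0], "slide": [0, -46, -9], "jaw": 0.6}, {"turn": [0, 0, 0], "slide": [0, -46, -9], "jaw": 0.6}, {"turn": [0, 0, 0], "slide": [0, -46, -9], "jaw": 0.6}, {"turn": [0, 0, 0], "slide": [0, -46, -9], "jaw": 0.6}, {"turn": [0, 0, 0], "slide": [0, -46, -9], "jaw": 0.6}, {"turn": [0, 0, 0], "slide": [0, -46, -9], "jaw": 0.6}, {"turn": [0, 0, 0], "slide": [0, -46, -9], "jaw": 0.6}]'

```text
time: 13.88
tcp_pos: [484.3, -129.0, 382.5]
eef_rot: [-0.138, 0.693, 0.138, 0.694]
ft_force: [0.3, 0.1, 0.2]
grip_width: 0.6
```

Emit:
apply_moves --steps '[{"turn": [9, 0, 0], "slide": [0, 0, 0], "jaw": 0.6}, {"turn": [9, 0, 0], "slide": [0, 0, 0], "jaw": 0.6}, {"turn": [9, 0, 0], "slide": [0, 0, 0], "jaw": 0.6}, {"turn": [9, 0, 0], "slide": [0, 0, 0], "jaw": 0.6}, {"turn": [9, 0, 0], "slide": [0, 0, 0], "jaw": 0.6}, {"turn": [0, 0, 0], "slide": [0, 0, 0], "jaw": 0.6}]'

```text
time: 14.62
tcp_pos: [484.2, -127.4, 382.4]
eef_rot: [0.137, 0.694, -0.137, 0.694]
ft_force: [0.4, -0.4, 0.3]
grip_width: 0.605
```

```bash
python3 - <<'E'
from h import *
need([483.5,-133.2,205],-22.5)
snap('side','side6');snap('top','top6')
E
```

```text
14.625 tcp [ 484.2 -127.4  382.4] q [-0.42  0.23 -0.16  1.19 -0.   -0.03] f [ 0.4 -0.4  0.3] t [ 0.01  0.01 -0.02] g 0.605
[[0.0001, 0.3814, 0.9244], [-0.0001, 0.9244, -0.3814], [-1.0, -0.0, 0.0001]] yaw z -22.42
slide [177.4  -5.6   1.5]
turn [0.08 0.   0.  ]
```

View pics/side6.png

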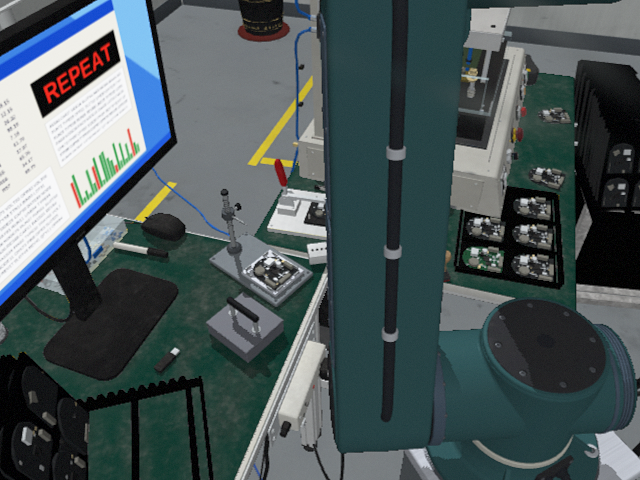

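View pics/top6.png

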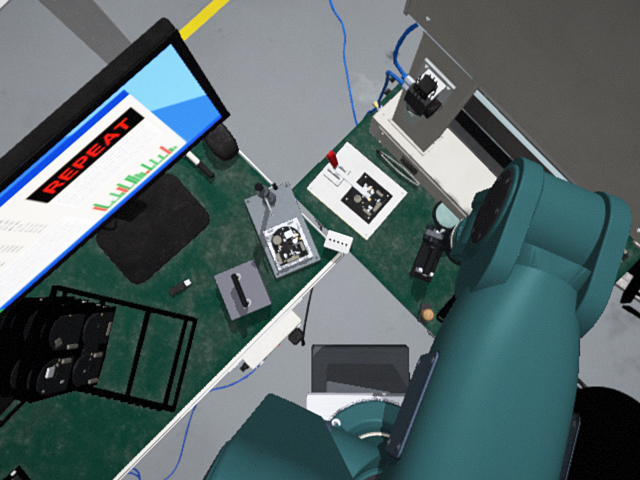

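The side view shows the cover standing upright on the mat at (245,325), the bare board at (275,272) and the column clear. The top view shows the gripper beside the loupe with a free path. I descend.

Emit:
apply_moves --steps '[{"turn": [0, 0, 0], "slide": [20, -5.6, 1.5], "jaw": 0.6}, {"turn": [0, 0, 0], "slide": [35, 0, 0], "jaw": 0.6}, {"turn": [0, 0, 0], "slide": [35, 0, 0], "jaw": 0.6}, {"turn": [0, 0, 0], "slide": [20, 0, 0], "jaw": 0.6}, {"turn": [0, 0, 0], "slide": [10, 0, 0], "jaw": 0.6}]'

```text
time: 15.35
tcp_pos: [483.3, -133.1, 261.5]
eef_rot: [0.137, 0.694, -0.137, 0.693]
ft_force: [-0.3, 0.8, 0.9]
grip_width: 0.6
```

```bash
python3 - <<'E'
from h import *
need([483.5,-133.2,205],-22.5)
snap('top','top7')
i=cv2.imread('pics/top7.png')[150:310,390:550]
cv2.imwrite('pics/t7.png',cv2.resize(i,None,fx=3.7,fy=3.7,interpolation=2))
s=load('side6')
i=cv2.imread('pics/side6.png')[170:310,195:335]
cv2.imwrite('pics/s6.png',cv2.resize(i,None,fx=4.2,fy=4.2,interpolation=2))
i=cv2.imread('pics/top6.png')[170:290,230:350]
cv2.imwrite('pics/t6.png',cv2.resize(i,None,fx=5,fy=5,interpolation=2))
E
```

```text
15.35 tcp [ 483.3 -133.1  261.5] q [-0.43  0.31 -0.39  0.87 -0.   -0.04] f [-0.3  0.8  0.9] t [ 0.02 -0.02 -0.  ] g 0.6
[[-0.001, 0.3802, 0.9249], [0.0005, 0.9249, -0.3802], [-1.0, 0.0, -0.0011]] yaw z -22.34
slide [56.5 -0.   0.2]
turn [ 0.16 -0.07 -0.  ]
```

View pics/t7.png

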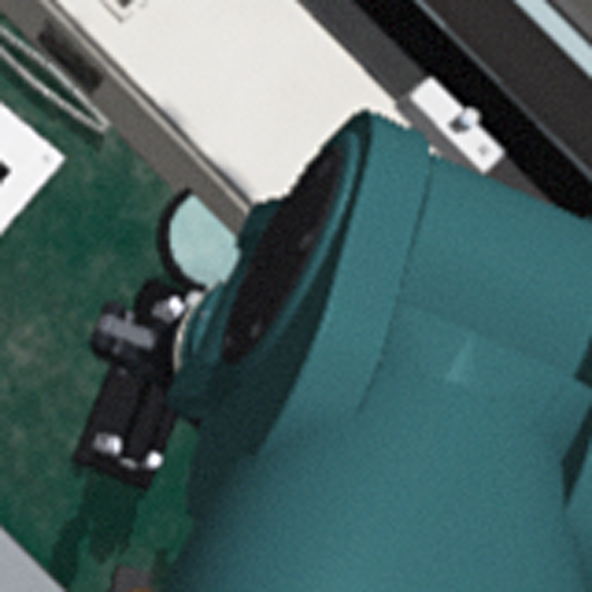

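View pics/s6.png

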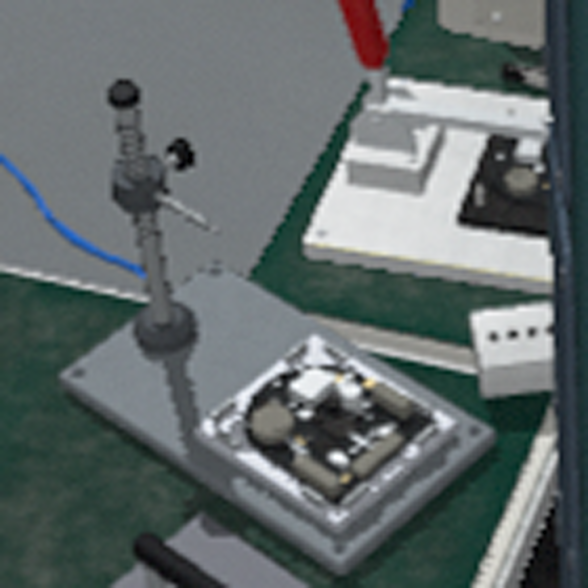

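View pics/t6.png

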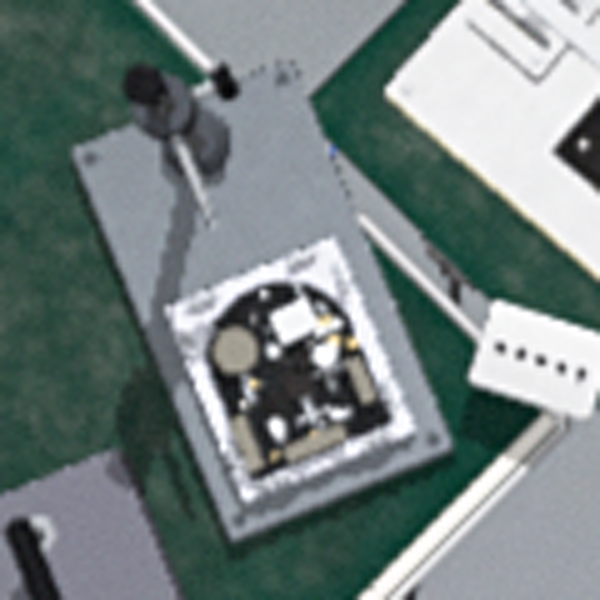

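```bash
python3 - <<'E'
from h import *
c=load('top6');s=load('side6')
T=lambda x,y:(230+x/5-.4,170+y/5-.4);S=lambda x,y:(195+x/4.2-.4,170+y/4.2-.4)
N=np.array([onz(c,*T(*p),20) for p in[(166,308),(335,238),(413,440),(245,502)]])
print(N.round(1).tolist(),[np.linalg.norm(N[i]-N[(i+1)%4]).round(1) for i in range(4)],N.mean(0))
cs=[tri(c,T(*a),s,S(*b)) for a,b in [((212,226),(218,232)),((210,222),(216,230)),((178,142),(165,196)),((92,158),(79,371)),((433,440),(474,433)),((238,520),(340,550)),((140,80),(124,93))]]
for n,q in zip(['tip','tip2','ptr root','screw(10)','screw','screw','coltop'],cs): print(n,q[0].round(1),round(q[1],2))
# nest corners by two views
for a,b in [((335,238),(318,337)),((166,308),(200,425)),((413,440),(455,425)),((245,502),(336,520))]: print('nest',tri(c,T(*a),s,S(*b)))
# pointer height: tip known to lie on stand axis, 61 from centre
p=np.array([503.5,203.7]); a=np.radians(22.4); t=p+61*np.array([np.cos(a),np.sin(a)])
for z in (108,111,114,117): print(z,((proj(c,[*t,z])-[230,170])*5).round(),((proj(s,[*t,z])-[195,170])*4.2).round())
E
```

```text
[[533.1, 261.1, 20.0], [566.2, 181.1, 20.0], [470.4, 144.0, 20.0], [441.3, 223.1, 20.0]] [np.float64(86.6), np.float64(102.7), np.float64(84.3), np.float64(99.3)] [502.75095878 202.30499686  20.        ]
tip [561.3 228.1 112.8] 1.52
tip2 [562.9 228.8 113.1] 1.04
ptr root [597.8 242.5 113.9] 0.15
screw(10) [606.8 299.9   9.1] 1.78
screw [471.4 136.3   7.6] 2.92
screw [433.1 228.3   8. ] 1.11
coltop [614.8 250.  170.3] 0.45
nest (array([566.99715591, 181.7735111 ,  13.61461453]), np.float64(0.4837904020685798))
nest (array([533.11860446, 261.17482223,  18.32097697]), np.float64(0.4370416142951685))
nest (array([471.39642405, 145.87359522,  18.40516148]), np.float64(4.103554550685878))
nest (array([441.98879863, 224.54781604,  18.89172492]), np.float64(2.9607449571974915))
108 [213. 228.] [222. 239.]
111 [212. 227.] [222. 234.]
114 [211. 226.] [221. 230.]
117 [210. 225.] [220. 225.]
```

The top crop shows the open fingers on both sides of the handle, between the bright forks at (165,300) and (110,440), so I finish the descent. The pointer tip triangulates to about (562,228.5,113), and reference heights read about 1.5 mm low.

Emit:
apply_moves --steps '[{"turn": [0, 0, 0], "slide": [20, 0, 0], "jaw": 0.6}, {"turn": [0, 0, 0], "slide": [20, 0, 0], "jaw": 0.6}, {"turn": [0, 0, 0], "slide": [10, 0, 0], "jaw": 0.6}, {"turn": [0, 0, 0], "slide": [6, 0, 0], "jaw": 0.6}, {"turn": [0, 0, 0], "slide": [0, 0, 0], "jaw": 0.6}]'

```text
time: 16.02
tcp_pos: [483.6, -133.3, 206.5]
eef_rot: [0.138, 0.693, -0.138, 0.694]
ft_force: [-0.1, 0.6, -0.4]
grip_width: 0.605
```

```bash
python3 - <<'E'
from h import *
need([483.5,-133.2,205],-22.5)
E
```

```text
16.025 tcp [ 483.6 -133.3  206.5] q [-0.43  0.37 -0.47  0.72  0.   -0.04] f [-0.1  0.6 -0.4] t [-0.01 -0.   -0.  ] g 0.605
[[0.0002, 0.3821, 0.9241], [-0.0001, 0.9241, -0.3821], [-1.0, -0.0, 0.0002]] yaw z -22.46
slide [ 1.5  0.  -0.2]
turn [0.04 0.01 0.  ]
```

Emit:
apply_moves --newtons 40 --steps '[{"turn": [0, 0, 0], "slide": [1.5, 0, 0], "jaw": 0.4}, {"turn": [0, 0, 0], "slide": [0, 0, 0], "jaw": 0.2}, {"turn": [0, 0, 0], "slide": [0, 0, 0], "jaw": 0}, {"turn": [0, 0, 0], "slide": [0, 0, 0], "jaw": 0}, {"turn": [0, 0, 0], "slide": [0, 0, 0], "jaw": 0}]'

```text
time: 16.65
tcp_pos: [483.6, -133.2, 205.0]
eef_rot: [0.138, 0.693, -0.138, 0.694]
ft_force: [-0.6, 1.9, 6.0]
grip_width: 0.178
```

Emit:
apply_moves --newtons 60 --steps '[{"turn": [0, 0, 0], "slide": [-1, 0, 0], "jaw": 0}, {"turn": [0, 0, 0], "slide": [-2, 0, 0], "jaw": 0}, {"turn": [0, 0, 0], "slide": [-2, 0, 0], "jaw": 0}, {"turn": [0, 0, 0], "slide": [0, 0, 0], "jaw": 0}]'

```text
time: 17.15
tcp_pos: [483.6, -133.2, 209.9]
eef_rot: [0.138, 0.693, -0.138, 0.694]
ft_force: [0.3, 0.1, -1.6]
grip_width: 0.178
```

Emit:
apply_moves --steps '[{"turn": [0, 0, 0], "slide": [-5, 0, 0], "jaw": 0}, {"turn": [0, 0, 0], "slide": [-6, 0, 0], "jaw": 0}, {"turn": [0, 0, 0], "slide": [-5, 0, 0], "jaw": 0}, {"turn": [0, 0, 0], "slide": [0, 0, 0], "jaw": 0}]'

```text
time: 17.65
tcp_pos: [483.7, -133.3, 226.3]
eef_rot: [0.138, 0.693, -0.138, 0.694]
ft_force: [0.6, 0.1, -1.1]
grip_width: 0.174
```

Emit:
apply_moves --steps '[{"turn": [0, 0, 0], "slide": [-4, 0, -5], "jaw": 0}, {"turn": [0, 0, 0], "slide": [0, 0, -15], "jaw": 0}, {"turn": [0, 0, 0], "slide": [0, 0, -25], "jaw": 0}, {"turn": [0, 0, 0], "slide": [0, 0, -25], "jaw": 0}, {"turn": [0, 0, 0], "slide": [-10, 0, -15], "jaw": 0}, {"turn": [0, 0, 0], "slide": [-30, 0, 0], "jaw": 0}, {"turn": [0, 0, 0], "slide": [-40, 0, 0], "jaw": 0}, {"turn": [0, 0, 0], "slide": [-40, 0, 0], "jaw": 0}, {"turn": [0, 0, 0], "slide": [-20, 0, 0], "jaw": 0}]'

```text
time: 18.77
tcp_pos: [404.7, -100.6, 372.4]
eef_rot: [0.138, 0.693, -0.138, 0.695]
ft_force: [0.1, -0.6, -1.5]
grip_width: 0.171
```

```bash
python3 - <<'E'
from h import *
need([400,-98,365],-22.5)
snap('top','top8')
i=cv2.imread('pics/top8.png')[150:310,350:510]
cv2.imwrite('pics/t8.png',cv2.resize(i,None,fx=3.7,fy=3.7,interpolation=2))
E
```

```text
18.775 tcp [ 404.7 -100.6  372.4] q [-0.44  0.09 -0.36  1.12 -0.   -0.05] f [ 0.1 -0.6 -1.5] t [-0.01  0.01  0.01] g 0.171
[[0.0027, 0.3822, 0.9241], [-0.0013, 0.9241, -0.3822], [-1.0, -0.0002, 0.003]] yaw z -22.47
slide [ 7.4  0.6 -5.4]
turn [0.03 0.17 0.01]
```

View pics/t8.png

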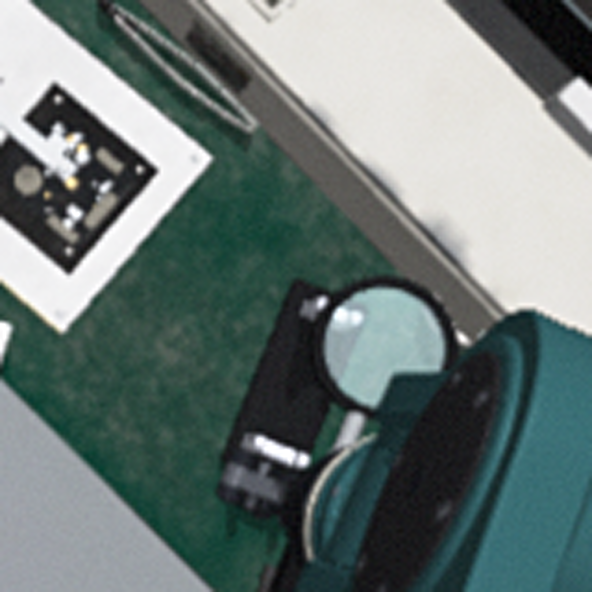

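The loupe hangs level in the grip, clear of its rest (lens at crop (385,345)). Next I swing it over to the stand while high.

Emit:
apply_moves --steps '[{"turn": [0, 0, 0], "slide": [0, 15, -5], "jaw": 0}, {"turn": [0, 0, 0], "slide": [0, 35, -12], "jaw": 0}, {"turn": [0, 0, 0], "slide": [0, 42, -15], "jaw": 0}, {"turn": [0, 0, 0], "slide": [0, 42, -15], "jaw": 0}, {"turn": [0, 0, 0], "slide": [0, 42, -15], "jaw": 0}, {"turn": [0, 0, 0], "slide": [0, 42, -15], "jaw": 0}, {"turn": [0, 0, 0], "slide": [0, 25, -9], "jaw": 0}, {"turn": [0, 0, 0], "slide": [0, 11, -4], "jaw": 0}, {"turn": [0, 0, 0], "slide": [0, 0, 0], "jaw": 0}]'

```text
time: 19.95
tcp_pos: [418.5, 168.8, 369.2]
eef_rot: [0.137, 0.694, -0.138, 0.693]
ft_force: [0.3, -0.1, -0.9]
grip_width: 0.179
```

Emit:
apply_moves --steps '[{"turn": [-4, 0, 0], "slide": [0, 0, 0], "jaw": 0}, {"turn": [-8, 0, 0], "slide": [0, 0, 0], "jaw": 0}, {"turn": [-8, 0, 0], "slide": [0, 0, 0], "jaw": 0}, {"turn": [-8, 0, 0], "slide": [0, 0, 0], "jaw": 0}, {"turn": [-8, 0, 0], "slide": [0, 0, 0], "jaw": 0}, {"turn": [-6, 0, 0], "slide": [0, 0, 0], "jaw": 0}, {"turn": [-3, 0, 0], "slide": [0, 0, 0], "jaw": 0}, {"turn": [0, 0, 0], "slide": [0, 0, 0], "jaw": 0}]'

```text
time: 20.95
tcp_pos: [418.8, 167.6, 369.6]
eef_rot: [-0.138, 0.694, 0.137, 0.693]
ft_force: [-0.2, -0.5, -0.4]
grip_width: 0.173
```

```bash
python3 - <<'E'
from h import *
need([418.2,168.6,300],22.4)
snap('side','side9');snap('top','top9')
i=cv2.imread('pics/side9.png')[150:310,180:340]
j=cv2.imread('pics/top9.png')[150:310,200:360]
cv2.imwrite('pics/st9.png',cv2.resize(np.hstack([i,j]),None,fx=2.5,fy=2.5,interpolation=2))
E
```

```text
20.95 tcp [418.8 167.6 369.6] q [ 0.2   0.15 -0.29  1.13 -0.   -0.19] f [-0.2 -0.5 -0.4] t [ 0.01  0.02 -0.01] g 0.173
[[-0.0003, -0.3815, 0.9244], [-0.0002, 0.9244, 0.3815], [-1.0, -0.0001, -0.0004]] yaw z 22.43
slide [69.6  1.2 -0.2]
turn [ 0.03 -0.02  0.  ]
```

View pics/st9.png

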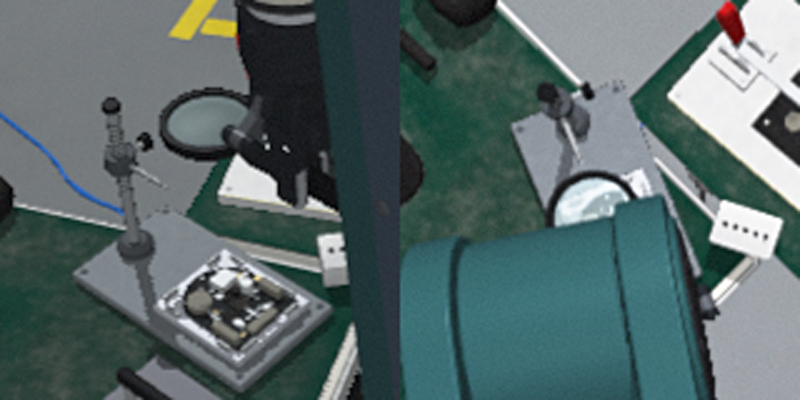

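The lens hangs level above the board (side crop (215,122)), well clear of the column and pointer. I lower it part of the way and then measure.

Emit:
apply_moves --steps '[{"turn": [0, 0, 0], "slide": [15, 1, 0], "jaw": 0}, {"turn": [0, 0, 0], "slide": [25, 0, 0], "jaw": 0}, {"turn": [0, 0, 0], "slide": [25, 0, 0], "jaw": 0}, {"turn": [0, 0, 0], "slide": [12, 0, 0], "jaw": 0}, {"turn": [0, 0, 0], "slide": [5, 0, 0], "jaw": 0}, {"turn": [0, 0, 0], "slide": [0, 0, 0], "jaw": 0}]'

```text
time: 21.8
tcp_pos: [418.7, 169.3, 288.1]
eef_rot: [-0.138, 0.693, 0.138, 0.694]
ft_force: [-0.7, -0.1, -0.5]
grip_width: 0.177
```

```bash
python3 - <<'E'
from h import *
need([418.2,168.6,269],22.4)
snap('side','side10');snap('top','top10')
i=cv2.imread('pics/side10.png')[180:290,210:320]
j=cv2.imread('pics/top10.png')[175:265,235:325]
cv2.imwrite('pics/s10.png',cv2.resize(i,None,fx=5.4,fy=5.4,interpolation=2))
cv2.imwrite('pics/t10.png',cv2.resize(j,None,fx=6,fy=6,interpolation=2))
E
```

```text
21.8 tcp [418.7 169.3 288.1] q [ 0.2   0.21 -0.45  0.9   0.   -0.19] f [-0.7 -0.1 -0.5] t [ 0.01  0.01 -0.01] g 0.177
[[0.0003, -0.3828, 0.9238], [0.0001, 0.9238, 0.3828], [-1.0, -0.0, 0.0004]] yaw z 22.51
slide [19.1 -0.5 -0.8]
turn [0.11 0.02 0.  ]
```

View pics/s10.png

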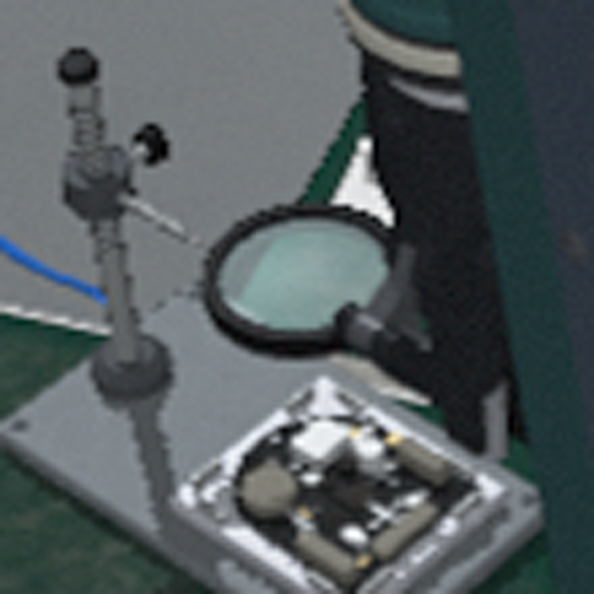

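View pics/t10.png

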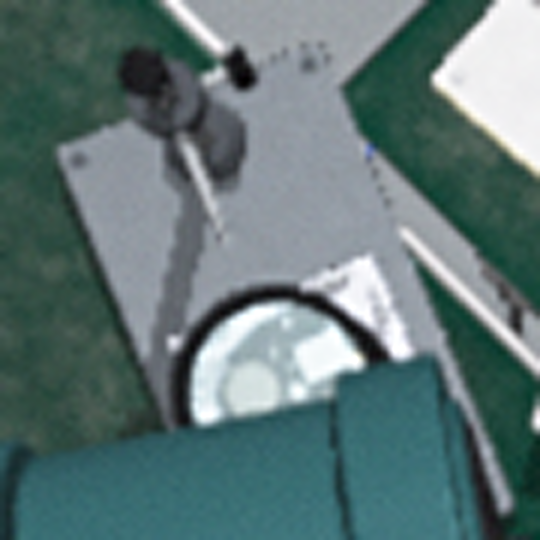

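```bash
cat > fit.py <<'E'
from h import *
from scipy.optimize import least_squares
def circ(c,pts,z):
    W=np.array([onz(c,*p,z)[:2] for p in pts]);A=np.c_[2*W,np.ones(len(W))];x=np.linalg.lstsq(A,(W**2).sum(1),rcond=None)[0]
    r=np.sqrt(x[2]+x[:2]@x[:2]); f=least_squares(lambda q:np.hypot(*(W-q).T)-38,x[:2]).x
    return x[:2],r,f
E
python3 - <<'E'
from fit import *
c=load('top10');s=load('side10')
T=lambda x,y:(235+x/6-.4,175+y/6-.4);S=lambda x,y:(210+x/5.4-.4,180+y/5.4-.4)
tp=[(180,420),(175,390),(178,360),(193,330),(215,305),(245,290),(280,286),(320,295),(350,312),(375,338),(388,358)]
for z in (128,133,138): print('top',z,circ(c,[T(*p) for p in tp],z))
sp=[(204,283),(206,265),(210,305),(222,325),(250,347),(290,356),(325,350),(222,240),(240,225),(270,208),(310,204),(350,210),(385,225)]
e=cv2.fitEllipse(np.array([S(*p) for p in sp],np.float32));print(e)
cc=circ(c,[T(*p) for p in tp],133)[2]; uv=proj(c,[*cc,133]);print(uv)
print('lens tri',tri(c,uv,s,e[0]))
print('tip tri',tri(c,T(223,240),s,S(205,250)))
print('expected lens side px',proj(s,[503.7,204.5,133]),(proj(s,[503.7,204.5,133])-[210,180])*5.4)
# tip line
E
```

```text
top 128 (array([505.13772125, 204.69044916]), np.float64(38.36413692672755), array([505.55671808, 204.82590692]))
top 133 (array([504.80592027, 204.14103174]), np.float64(38.17520934971448), array([504.99291529, 204.20996281]))
top 138 (array([504.47411929, 203.59161433]), np.float64(37.986281772708246), array([504.42803451, 203.59377489]))
((266.1266784667969, 231.21754455566406), (27.970163345336914, 37.66165542602539), 82.81253814697266)
[281.49458089 239.82262924]
lens tri (array([505.76156763, 205.75662254, 130.65733135]), np.float64(2.8315572908339073))
tip tri (array([561.47345316, 227.70381581, 109.67739329]), np.float64(1.4441809543929431))
expected lens side px [267.74288941 230.81359642] [311.81160283 274.39342065]
```

The side view shows the lens at about (267,231) and the pointer tip at (248,226), with clear space between them. The top view shows the ring centred along the stand axis over the board. The lens is at about (504.6,204.7,132), so I shift it by about 1 mm and lower it to just above the focal height.

Emit:
apply_moves --steps '[{"turn": [0, 0, 0], "slide": [6, -0.6, -1.2], "jaw": 0}, {"turn": [0, 0, 0], "slide": [7, 0, 0], "jaw": 0}, {"turn": [0, 0, 0], "slide": [4, 0, 0], "jaw": 0}, {"turn": [0, 0, 0], "slide": [1.5, 0, 0], "jaw": 0}, {"turn": [0, 0, 0], "slide": [0, 0, 0], "jaw": 0}, {"turn": [0, 0, 0], "slide": [0, 0, 0], "jaw": 0}]'

```text
time: 22.65
tcp_pos: [417.8, 168.3, 269.4]
eef_rot: [-0.138, 0.693, 0.138, 0.694]
ft_force: [0.4, -0.0, -0.8]
grip_width: 0.171
```

```bash
python3 - <<'E'
from h import *
st()
snap('side','side11');snap('top','top11')
i=cv2.imread('pics/side11.png')[180:290,210:320]
j=cv2.imread('pics/top11.png')[175:265,235:325]
cv2.imwrite('pics/s11.png',cv2.resize(i,None,fx=5.4,fy=5.4,interpolation=2))
cv2.imwrite('pics/t11.png',cv2.resize(j,None,fx=6,fy=6,interpolation=2))
E
```

```text
22.65 tcp [417.8 168.3 269.4] q [ 0.2   0.23 -0.49  0.85 -0.   -0.19] f [ 0.4 -0.  -0.8] t [-0.01  0.04 -0.  ] g 0.171
[[0.0003, -0.3831, 0.9237], [0.0001, 0.9237, 0.3831], [-1.0, -0.0001, 0.0003]] yaw z 22.52
```

View pics/s11.png

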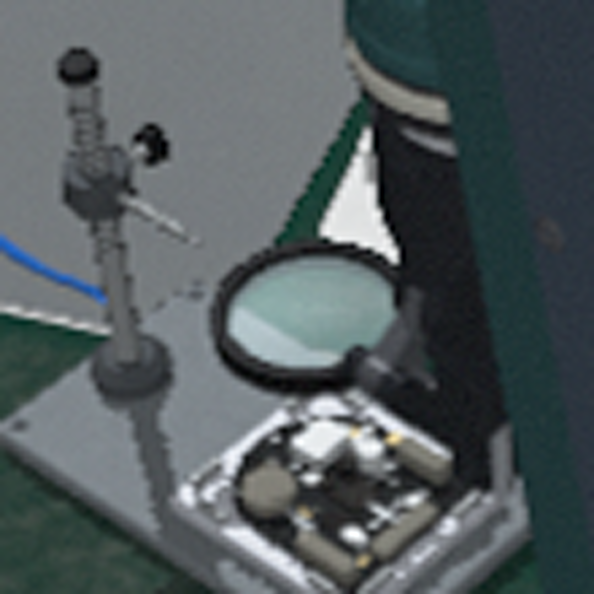

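View pics/t11.png

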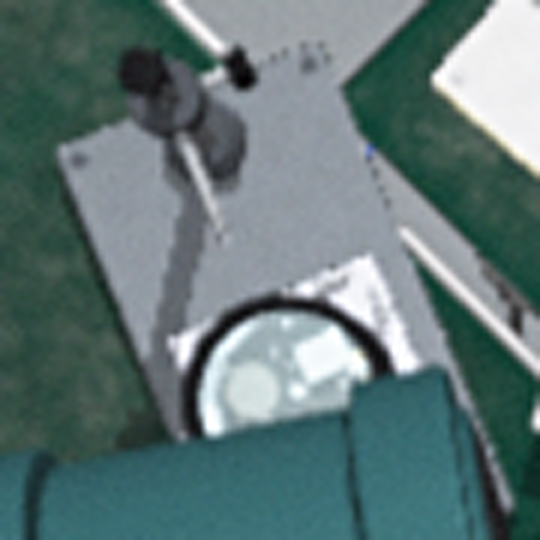

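```bash
python3 - <<'E'
from fit import *
c=load('top11');s=load('side11')
T=lambda x,y:(235+x/6-.4,175+y/6-.4);S=lambda x,y:(210+x/5.4-.4,180+y/5.4-.4)
tp=[(183,415),(185,380),(193,355),(210,328),(235,307),(265,296),(295,296),(330,306),(358,325),(378,347),(390,372)]
for z in (112,115): print('top',z,circ(c,[T(*p) for p in tp],z))
# side silhouette: lower-left boundary belongs to bottom rim (z-5), upper boundary to top rim (z+5)
up=[(218,290),(228,275),(245,260),(270,247),(300,240),(335,240),(370,248),(395,262)]
lo=[(212,315),(215,335),(225,355),(245,375),(270,387),(300,391),(325,388)]
best=[]
def f(q):
    r=[]
    for P,dz in((up,5),(lo,-5)):
        W=np.array([onz(s,*S(*p),q[2]+dz)[:2] for p in P]); r+=list(np.hypot(*(W-q[:2]).T)-38)
    return r
r=least_squares(f,[503.6,203.6,114]);print('side-only',r.x,np.abs(r.fun).mean())
def g(q):
    W=np.array([onz(c,*T(*p),q[2])[:2] for p in tp]); return f(q)+list(np.hypot(*(W-q[:2]).T)-38)
r=least_squares(g,[503.6,203.6,114]);print('both',r.x,np.abs(r.fun).mean())
print('tip',tri(c,T(223,240),s,S(200,243)),tri(c,T(221,236),s,S(197,241)),'root',tri(c,T(185,140),s,S(128,198)))
print('exp side',(proj(s,[503.3,203.6,114.4])-[210,180])*5.4)
E
```

```text
top 112 (array([503.40132546, 204.58283252]), np.float64(37.98369889413971), array([503.36809643, 204.58209479]))
top 115 (array([503.21038447, 204.25860937]), np.float64(37.873207644829954), array([503.0376048 , 204.23162065]))
side-only [548.93674852 191.73606302  70.89716939] 0.5630898968702032
both [503.5715435  204.70989795 114.28965125] 1.1794556318279596
tip (array([561.48539166, 228.18052791, 113.35930493]), np.float64(0.6468969635943116)) (array([562.90828832, 228.85868562, 113.54101716]), np.float64(0.5698196774360562)) root (array([598.32095774, 242.77402548, 113.49803621]), np.float64(1.7415315046443205))
exp side [318.67882497 311.09491692]
```

Emit:
apply_moves --steps '[{"turn": [0, 0, 0], "slide": [0.5, -0.6, 0], "jaw": 0}, {"turn": [0, 0, 0], "slide": [0, 0, 0], "jaw": 0}, {"turn": [0, 0, 0], "slide": [0, 0, 0], "jaw": 0}, {"turn": [0, 0, 0], "slide": [0, 0, 0], "jaw": 0}, {"turn": [0, 0, 0], "slide": [0, 0, 0], "jaw": 0}]'

```text
time: 23.38
tcp_pos: [417.9, 167.8, 268.8]
eef_rot: [-0.138, 0.694, 0.138, 0.693]
ft_force: [-0.0, 0.4, -1.2]
grip_width: 0.174
```

```bash
python3 - <<'E'
from h import *
o,_=st(); print(np.abs(o['qvel']).max())
a=snap('top','top12');b=snap('side','side12')
cv2.imwrite('pics/f12.png',cv2.resize(np.hstack([cv2.imread('pics/side12.png')[160:400,120:360],cv2.imread('pics/top12.png')[140:380,160:400]]),None,fx=1.65,fy=1.65))
d=np.abs(load('top0')['pixels'].astype(int)-a['pixels']).max(2)
for n,(x0,y0,x1,y1) in dict(gauge=(322,228,355,258),dongle=(168,275,195,300),jig=(310,140,405,238),col=(255,180,275,205)).items(): print(n,(d[y0:y1,x0:x1]>40).sum())
d=np.abs(load('side6')['pixels'].astype(int)-b['pixels']).max(2)
print('pointer side',(d[180:240,215:248]>40).sum(),'cover',(d[290:360,200:280]>40).sum(),'board',(d[262:292,240:300]>40).sum())
E
```

```text
23.375 tcp [417.9 167.8 268.8] q [ 0.2   0.23 -0.49  0.85  0.   -0.19] f [-0.   0.4 -1.2] t [ 0.04 -0.06 -0.02] g 0.174
[[-0.0, -0.3831, 0.9237], [0.0, 0.9237, 0.3831], [-1.0, 0.0, -0.0]] yaw z 22.52
0.0005107924026408465
gauge 0
dongle 0
jig 1
col 0
pointer side 0 cover 19 board 49
```

View pics/f12.png

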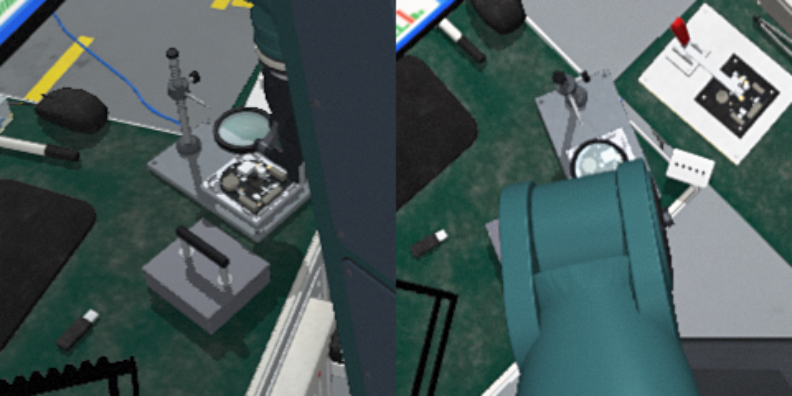

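The lens hangs level over the board with the pointer tip free. The cover stands upright on the mat, and the gauge block, dongle and pointer are unchanged. I hand the job in.

```bash
python3 -c "
from cell import *
print(finish_job())"
```

```text
the job is handed in; nothing more can be done
None
```

The job is handed in at about 23.5 s. The dust cover is upright on the mat beside the stand. The loupe is held level over the board at the pointer's height.

**Cover:** I set it down with a contact force of about 8 N, its middle at about (396.5, 306) mm. That is within about 1 mm of the suggested spot.

**Lens position:** After the last 0.5 mm lowering, the lens centre is at about (503.5, 204, 113.8) mm. That combines a camera fit taken just before that step with the arm's own position. The board's middle is at about (503.5, 203.5). The pointer tip reads 113.4 mm by the cameras, or about 114.5 mm after correcting for their readings being roughly 1–1.5 mm low. The lens is therefore within about 1 mm of the focal height.

**Last checks:**
- The arm was still, and the only force on it was the loupe's weight.
- The gauge block, dongle, jig and pointer showed no change in the pictures. The small differences at the cover and board look like shadow and the gripper.
- The tin was hidden behind the machine and arm, so I did not re-check it. The gripper stayed above and beside it.

**What disagreed:**
- A lens fit from the side view alone did not converge, so I used the fit across both views.
- The pictures showed the machine's face cutting through the lens and tin at the start. I felt no contact while lifting the loupe out.
- The cover touched the mat about 1.5 mm lower than I had worked out, probably because it slipped slightly in the grip.

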